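# Cure the kit boards in the hand-fed UV tunnel

## Task

Set the red extraction valve lever half open (45 degrees) and leave it so, then feed every kit board through the low guarded opening of the UV tunnel: lay it on the infeed between the rails and drive it with the push stick behind it, fingers never inside the guard and no board lifted over, until all lie wholly out on the run-out. When the boards are through, lay the push stick back on its blue mat, pull the red interlock plug out of the lamp controller and leave it in the yellow dish. Leave the other things on the table where they are.

Things in the scene. Friction and masses are not known exactly. Their poses are not given: they have to be found in the camera images.
- tunnel: fixed UV tunnel (mm). Origin: on the table under the middle of its hood; z up, +y feed direction, +x away from the robot. Aluminium bed 84 wide (x), top at z 20, y -260 (bevelled end) to 268; two rails 8 high leave a channel 56 wide about x 0 along it all. Infeed: y -260 to -45. Behind the hood a pipe with the valve (x 83 to 187), then a white filter box (x 187 to 337, y -40 to 100, 105 high)
- valve (a joint): angle of the extraction ball valve's lever (rad). 0 = shut: lever square across the pipe, pointing along the tunnel's +y; pi/2 = fully open: lever along the pipe, pointing along the tunnel's +x. Opens clockwise seen from above; starts at 0 to 0.25; stops at 0 and pi/2; stays where it is left; takes about 0.2 N m
- valve_axis (a point): on the vertical axis of the valve lever, at the lever's mid height (145 above the table); 135 behind the tunnel's origin along its x
- valve_grip (a point): on the lever's red sleeve, 65 from the axis, at mid height. The sleeve is 18 wide, 11 thick, 36 to 98 from the axis; its length is this frame's y, and it turns with the lever. Free below: 38 to the brass valve body, 29 to the hood's top
- push_stick: wooden push stick, 130 g, standing flat on its mat. Origin: underside of its foot, below the upright handle; z up, +y along the bar to the head. Foot 44 x 52 x 12; handle 24 wide (x) by 36 (y), from 12 to 84 above the underside: grip it about 62 up, across the 24; bar 14 wide, 12 high; orange cross head 36 wide, 13 high. Balances about 20 ahead of the handle
- stick_head (a point): middle of the push stick's flat pushing face: 185 ahead of its origin, 6.5 above its underside; axes as the stick's
- mat: blue mat, the push stick's place, fixed: 60 (x) by 290 (y) by 3 thick. Origin: centre of its underside. The stick lies along its y
- board1: soldered kit board in a black curing carrier, 60 g: carrier 46 wide (x), 44 long (y), 10 thick; green board and parts on top to 16 (either face may be up). Origin: centre of the underside, z up. Best gripped near its lower edge over its 44 length (along y), fingers fore and aft in the channel. May be absent
- board2: another, the same; may be absent
- board3: another, the same; may be absent
- socket (a point): middle of the interlock socket's mouth in the top of the blue lamp controller (fixed box 110 x 120, 70 high; the socket is 15 before its centre, so 40 from its front edge); z up
- plug: red interlock plug, 35 g, in the socket. Origin: foot of its brass shank, z up along the plug. Shank 13.6 across, 20 long, wholly in the socket; round red head 24 across, from 20 to 52 above the origin. A sprung ball in the socket holds it: pull straight up, about 10 to 18 N over the first 8 mm, free after 20
- dish: yellow open dish, fixed, 95 x 95, walls 22 high and 4 thick. Origin: centre of its underside
- socket_floor (a point): where the plug's origin lies when it is fully home in the socket, 20 below the mouth
- multimeter: bystander: red multimeter, 130 x 75 x 34
- spool: bystander: solder spool, 52 across, 32 high
- screwdriver: bystander: red screwdriver, 150 long
- battery: bystander: black and copper 9 V block battery, 48 x 26 x 17
- tape: bystander: grey tape roll, 52 across, 18 high
- parts_cup: bystander: small white parts bowl, 52 across, 30 high
- tunnel_entry (a point): middle of the tunnel's entry on the bed's top, at tunnel y -45; axes as the tunnel's. The opening is 56 wide, 26 high and runs 90 through the grey hood with amber light guards: hood x -70 to 85, y -45 to 45, 110 high (black heat sink fins to 124 over x -55 to 5); guards stand 6 out of its faces, from 26 above the bed
- runout (a point): middle of the run-out on the bed's top, at tunnel y 151; axes as the tunnel's. The run-out goes from the exit (y 45) to an end stop (y 258, top at z 46): room for four boards end to end; clear cheeks to z 46 along both sides
- board4: another, the same; may be absent

How it is judged:
On the way, in this order (a step that is already met when the one before it is completed fails the run):
1. the extraction valve is set half open, before any board is fed (value of joint valve between 0.64 and 0.93 rad), for 0.2 s.
2. the push stick's head is inside the tunnel, the valve still half open (all of step 1 and y of stick_head in the frame of tunnel between -0.02 and 0.12 m and height (world z) of stick_head below 0.046 m and x of stick_head in the frame of tunnel between -0.03 and 0.03 m), for 0.1 s.
3. every board lies wholly out on the run-out, the valve still half open, the plug still in its socket (all of step 1 and y of each of board1, board2, board3, board4 in the frame of tunnel above 0.07 m and x of board1 in the frame of tunnel between -0.03 and 0.03 m and z of board1 in the frame of tunnel between 0.015 and 0.042 m and x of board2 in the frame of tunnel between -0.03 and 0.03 m and z of board2 in the frame of tunnel between 0.015 and 0.042 m and x of board3 in the frame of tunnel between -0.03 and 0.03 m and z of board3 in the frame of tunnel between 0.015 and 0.042 m and x of board4 in the frame of tunnel between -0.03 and 0.03 m and z of board4 in the frame of tunnel between 0.015 and 0.042 m and distance between plug and socket_floor below 0.012 m), for 0.2 s.
4. the interlock plug is out of its socket (distance between plug and socket_floor above 0.022 m), for 0.1 s.
At the end, for the whole second after the job is handed in: every board lies between the rails of the run-out, its centre 25 mm or more past the tunnel exit; valve lever at 45 degrees give or take 8; push stick lying with foot and head over the blue mat (15 mm past its edge at most); plug in the yellow dish; all at rest (all of step 1 and y of each of board1, board2, board3, board4 in the frame of tunnel above 0.07 m and x of board1 in the frame of tunnel between -0.03 and 0.03 m and z of board1 in the frame of tunnel between 0.015 and 0.042 m and x of board2 in the frame of tunnel between -0.03 and 0.03 m and z of board2 in the frame of tunnel between 0.015 and 0.042 m and x of board3 in the frame of tunnel between -0.03 and 0.03 m and z of board3 in the frame of tunnel between 0.015 and 0.042 m and x of board4 in the frame of tunnel between -0.03 and 0.03 m and z of board4 in the frame of tunnel between 0.015 and 0.042 m and x of push_stick in the frame of mat between -0.04 and 0.04 m and y of push_stick in the frame of mat between -0.15 and 0.15 m and x of stick_head in the frame of mat between -0.04 and 0.04 m and y of stick_head in the frame of mat between -0.15 and 0.15 m and height (world z) of each of push_stick, stick_head below 0.04 m and x of plug in the frame of dish between -0.05 and 0.05 m and y of plug in the frame of dish between -0.05 and 0.05 m and height (world z) of plug below 0.03 m and linear speed of each of board1, board2, board3, board4, push_stick, plug below 0.02 m/s); the robot touches nothing.
It fails at once if a board is lifted over the tunnel to the run-out side instead of being fed through (past the entry and more than 60 mm above the table) ((y of board1 in the frame of tunnel above 0 m and x of board1 in the frame of tunnel between -0.12 and 0.12 m and z of board1 in the frame of tunnel above 0.06 m) or (y of board2 in the frame of tunnel above 0 m and x of board2 in the frame of tunnel between -0.12 and 0.12 m and z of board2 in the frame of tunnel above 0.06 m) or (y of board3 in the frame of tunnel above 0 m and x of board3 in the frame of tunnel between -0.12 and 0.12 m and z of board3 in the frame of tunnel above 0.06 m) or (y of board4 in the frame of tunnel above 0 m and x of board4 in the frame of tunnel between -0.12 and 0.12 m and z of board4 in the frame of tunnel above 0.06 m)).
It fails at once if the fingers touch a board that is wholly inside the guard ((y of board1 in the frame of tunnel between -0.023 and 0.023 m and x of board1 in the frame of tunnel between -0.03 and 0.03 m and contact force between the fingers and board1 above 0.3 N) or (y of board2 in the frame of tunnel between -0.023 and 0.023 m and x of board2 in the frame of tunnel between -0.03 and 0.03 m and contact force between the fingers and board2 above 0.3 N) or (y of board3 in the frame of tunnel between -0.023 and 0.023 m and x of board3 in the frame of tunnel between -0.03 and 0.03 m and contact force between the fingers and board3 above 0.3 N) or (y of board4 in the frame of tunnel between -0.023 and 0.023 m and x of board4 in the frame of tunnel between -0.03 and 0.03 m and contact force between the fingers and board4 above 0.3 N)).
It fails at once if another thing on the table is shifted by more than 30 mm (distance of any of spool, multimeter, screwdriver, battery, tape, parts_cup from where it was at the start of the episode above 0.03 m).
Of board1, board2, board3, board4 only 3 to 4 are there at a start; the rules pass over those that are not, and their reading is None.
At some moment in a run one of board1, board2, board3, board4, push_stick may be knocked a few centimetres aside while the robot is not near it.
Once in a run the grip may slacken for a moment while it holds something.
It also fails if it takes over 210 s, if anything falls off the work surface, if the arm or the gripper's body presses on something with over 40 N, if the wrist force passes 120 N, or if a joint passes its speed limit or range.

## Robot

A 7-joint arm with a two-finger parallel gripper is mounted at the origin on the work surface. World frame = base frame: x ahead of the robot, y to its left, z up, the work surface at z = 0. Lengths are in m, angles in rad, forces in N, time in s.
With the tool pointing down it reaches from about 0.4 to 0.85 m from the base axis. Payload 4.5 kg.
Tool frame: the origin (TCP) lies midway between the tips of the shut fingers; the grasp point (between the pads) lies 19 mm behind it; z points along the fingers, y is the line along which they close (so a half turn about z gives the same grasp; the last joint's range is limited). The gripper opens to 88 mm and grips with 3 to 60 N. Pads are 18 mm wide; open, the fingers measure 123 mm over their backs; the gripper's body (75 mm by 187 mm) begins 45 mm behind the grasp point.
Start: joints at [1.244, 0.689, -0.195, 1.565, 0.157, 0.902, -0.215], TCP at [0.221, -0.585, 0.239] pointing down, gripper open.
Joint ranges: [-3.01, 3.01], [-0.46, 2.08], [-1.47, 1.51], [0.13, 2.56], [-1, 4.14], [0.04, 2.09], [-2.66, 2.66]. Speed limits (rad/s): [2.57, 2.57, 3.14, 3.14, 3.14, 3.14, 3.14].

## Interface

Orientations are given as a unit quaternion [x, y, z, w].
In Python, from plant import r gives the robot as it stands. The module is installed in compiled form; this text tells all that it offers.
- The arm moves only by the tool step_arm, never from a script. Its argument "series" is a list of rows, each a list of 7 numbers: the shift along the world's x, y, z in mm, then the turn, a rotation vector about the world's x, y, z in rad, then the closure, from 0 (fully open) to 1 (shut). A call has 1 to 20 rows; each row shifts and turns the commanded pose from where the row before left it; what a row does not reach is not made up. A row lasts 1/10 s, in which the tool goes at most 50 mm and 8.59 degrees, less where a joint would pass 70% of its speed; a pose out of reach is approached as far as the arm can. A call is refused whole if a number of a shift passes 50 or a number of a turn 0.15, either way. A call with a gripper value outside its range is refused whole. The fingers move at their own pace and stop on an object; "force" is the grip in N (left out, the last holds). Time passes only in rows, so rows that do not move let the fingers close. It gives the time, the measured TCP pose, the force, the opening and the grip force at its end, in the units of the state.
- r.get_state(): the state, without advancing time (a new reading comes with each control period).
- r.snapshot(name): name is "side" or "top" or "wrist"; returns (picture, depth): 400x640x3 uint8, blue, green, red; 400x640 float32, m along the optical axis (not along the pixel's ray), 0 where there is no reading.
- r.get_calibration(name): a dict with "intrinsics" (3x3 intrinsics, pixels), "dist_coeffs" ([k1, k2, p1, p2, k3] as OpenCV has them; the pictures are not rectified), "pose" (4x4, takes a point from camera to world coordinates). Camera axes: x right, y up, looking along -z (the intrinsics and any distortion apply to the point x, -y, -z); pixel columns grow to the right and rows downward; lengths in m; the calibration is good to about 2 mm. A picture is of the moment at which its call begins: read the wrist's pose just before it. get_calibration takes no time and is no camera call; for the wrist camera it gives the pose at the moment of the call.
- r.finish_job(): hands the job in; it is judged then, once.
The state is a dict: "clock": time; "q": joint angles; "qd": joint speeds; "joint_torque": joint torques, N m; "tool_pos": TCP position; "eef_rot": TCP orientation; "contact_force": force on the tool from outside, world axes, zero at the start; "moment": the same for the moment, N m; "opening": opening from 0.0 (shut) to 1.0 (fully open); "finger_force": force on a finger pad.
Only numpy, scipy, OpenCV 4.12 (cv2) and the standard library are available. Lean on these libraries where they do the work, as an engineer would, in place of code of your own. Each camera call takes 0.05 s, during which the arm holds its last target. There are 200 camera calls.

## Working session

There is one attempt and no reset: what is moved stays moved. The work goes in short steps, Python scripts to look and compute and a tool call to move; the robot and the scene stay as the last step left them, time stands still between calls to the robot, and variables do not carry over. Pictures are saved under pics/ and viewed, at most 14 in all, crops included, and the job is handed in when it is done.

Besides the shell and the picture viewer there is one more tool, called after "Request:" as a command line: name --pt "numbers of a row" for each row, then --argument value for the rest. step_arm: Moves the arm, as the interface text tells. Its arguments: {"type":"object","properties":{"series":{"type":"array"},"force":{"type":"number"}},"required":["series"]}

```bash
mkdir -p pics; cat > h.py <<'E'
import numpy as np, cv2
from plant import r
def snap(n):
    c=r.get_calibration(n); im,d=r.snapshot(n); return im,d,c
def ray(c,u,v):
    p=cv2.undistortPoints(np.array([[[u,v]]],float),np.array(c["intrinsics"],float),np.array(c["dist_coeffs"],float))[0,0]
    P=np.array(c["pose"]); return P[:3,3],P[:3,:3]@np.array([p[0],-p[1],-1.0])
def onz(c,u,v,z):
    o,d=ray(c,u,v); return o+d*(z-o[2])/d[2]
def cloud(c,d):
    h,w=d.shape; uu,vv=np.meshgrid(np.arange(w),np.arange(h))
    p=cv2.undistortPoints(np.stack([uu,vv],-1).reshape(-1,1,2).astype(float),np.array(c["intrinsics"],float),np.array(c["dist_coeffs"],float)).reshape(h,w,2)
    P=np.array(c["pose"]); v=np.stack([p[...,0]*d,-p[...,1]*d,-d],-1)
    return v@P[:3,:3].T+P[:3,3]
E
python3 - <<'E'
from h import *
for n in("top","side"):
    im,d,c=snap(n); cv2.imwrite(f"pics/{n}0.png",im); np.savez(f"{n}0.npz",im=im,d=d); print(n,np.round(c["pose"],3).tolist(),np.round(c["intrinsics"],1).tolist(),c["dist_coeffs"])
s=r.get_state(); print({k:np.round(v,3).tolist() for k,v in s.items()})
E
```

```text
top [[0.022, 0.983, -0.181, 0.361], [-1.0, 0.023, 0.003, -0.011], [0.007, 0.181, 0.983, 1.158], [0.0, 0.0, 0.0, 1.0]] [[405.7, 0.0, 317.7], [0.0, 405.7, 194.0], [0.0, 0.0, 1.0]] [-0.06971543  0.          0.          0.          0.        ]
side [[0.983, 0.109, -0.149, 0.375], [-0.184, 0.546, -0.817, -0.944], [-0.008, 0.83, 0.557, 0.756], [0.0, 0.0, 0.0, 1.0]] [[416.7, 0.0, 317.2], [0.0, 416.7, 198.3], [0.0, 0.0, 1.0]] [-0.05413036  0.          0.          0.          0.        ]
{'clock': 0.1, 'q': [1.244, 0.69, -0.195, 1.566, 0.157, 0.903, -0.215], 'qd': [0.001, -0.002, -0.001, -0.002, -0.001, -0.0, 0.0], 'joint_torque': [-0.002, -52.85, -1.272, -15.384, -0.053, 0.002, 0.0], 'tool_pos': [0.22, -0.584, 0.238], 'eef_rot': [0.984, 0.179, -0.0, -0.001], 'contact_force': [-0.13, 0.394, 0.131], 'moment': [0.007, 0.028, 0.025], 'finger_force': 0.0, 'opening': 0.999}
```

View pics/top0.png

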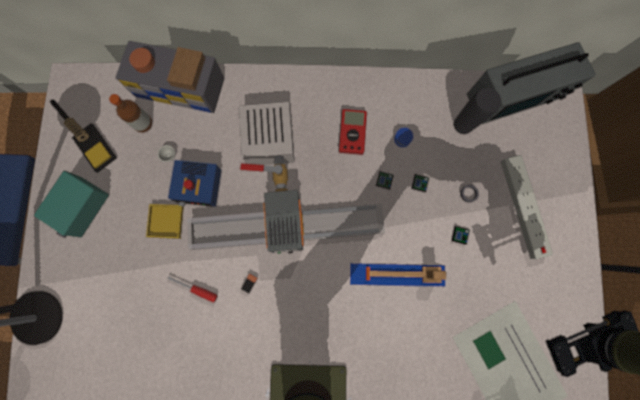

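View pics/side0.png

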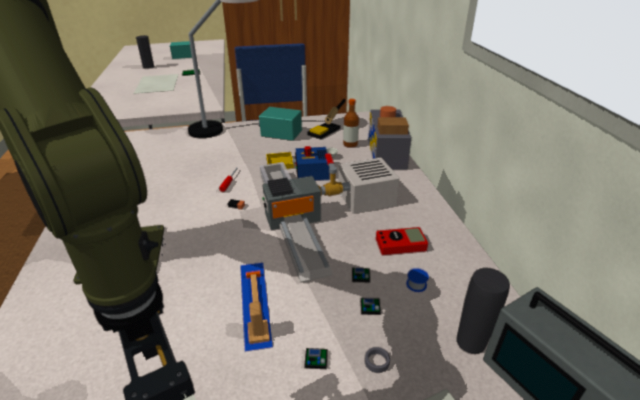

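Top view: the tunnel runs along world +y (pixels 383→192, row ~225) with the infeed on the right. The boards are at (385,180), (420,183) and (460,234), the stick is on its mat at (400,274), the plug at (188,184), the dish at (165,219), and the valve's red lever at (250,167). I see only three boards. Next I measure.

```bash
python3 - <<'E'
from h import *
f=np.load("top0.npz"); im,d=f["im"],f["d"]; c=r.get_calibration("top")
X=cloud(c,d); hsv=cv2.cvtColor(im,cv2.COLOR_BGR2HSV)
def blobs(name,m,z,box,amin=15):
    m=m.astype(np.uint8); k=np.zeros_like(m); x0,y0,x1,y1=box; k[y0:y1,x0:x1]=m[y0:y1,x0:x1]
    n,l,st,ce=cv2.connectedComponentsWithStats(k)
    for i in range(1,n):
        if st[i,4]<amin: continue
        cn=max(cv2.findContours((l==i).astype(np.uint8),0,cv2.CHAIN_APPROX_NONE)[0],key=len).reshape(-1,2)
        w=np.array([onz(c,u,v,z)[:2] for u,v in cn],np.float32)*1000
        R=cv2.minAreaRect(w); zz=X[l==i][:,2]
        print(name,st[i].tolist(),"rect c",np.round(R[0],1),"sz",np.round(R[1],1),"ang",round(R[2],1),"zmed",np.round(np.median(zz[np.isfinite(zz)]),3))
H,S,V=[hsv[...,i].astype(int) for i in range(3)]
dark=(V<75)&(S>0)
for b in [(372,166,398,194),(408,170,434,196),(447,220,473,248)]:
    blobs("board",(V<90),.010,b,40)
blue=(H>100)&(H<130)&(S>120)&(V>60)
blobs("mat",(blue|((S>90)&(V>60))),.003,(340,255,455,295),100)
blobs("ctrl",blue,.07,(160,155,225,208),100)
blobs("dish",(H>18)&(H<35)&(S>120)&(V>80),.022,(140,195,190,245),100)
red=((H<8)|(H>172))&(S>130)&(V>70)
blobs("lever",red,.145,(235,155,285,180),10)
blobs("plug",red,.1,(178,170,205,200),8)
blobs("stick",(H<22)&(S>90)&(V>70),.012,(340,255,455,295),30)
# tunnel: by depth heights
for z0,z1,nm in [(.018,.034,"bed"),(.095,.13,"hood/filter")]:
    m=(X[...,2]>z0)&(X[...,2]<z1)
    blobs(nm,m,(z0+z1)/2,(185,90,390,255),150)
big=cv2.resize(im[150:300,150:480],None,fx=2.4,fy=2.4,interpolation=cv2.INTER_CUBIC); cv2.imwrite("pics/c1.png",big)
E
```

```text
board [374, 169, 21, 23, 322] rect c [ 618.  -207.6] sz [52. 56.] ang 73.9 zmed 0.01
board [411, 173, 18, 19, 256] rect c [ 615.1 -309.4] sz [47.5 48.9] ang 77.1 zmed 0.012
board [452, 226, 17, 18, 241] rect c [ 464.4 -423.8] sz [44.6 46.4] ang 77.1 zmed 0.012
mat [351, 264, 95, 22, 1671] rect c [ 349. -246.] sz [266.7  56.5] ang 89.8 zmed 0.004
ctrl [169, 161, 47, 42, 956] rect c [587.9 331.5] sz [116.1 106.8] ang 84.9 zmed 0.07
dish [147, 204, 36, 34, 1074] rect c [483.4 418.2] sz [95.3 93.8] ang 89.3 zmed 0.005
lever [241, 164, 23, 7, 129] rect c [614.4 156.8] sz [56.9 15.2] ang 86.8 zmed 0.15
plug [184, 180, 9, 10, 69] rect c [573.4 333.2] sz [25.1 21.7] ang 4.6 zmed 0.101
stick [367, 267, 79, 15, 529] rect c [ 351.  -266.6] sz [ 38.7 219.9] ang 0.8 zmed 0.016
bed [339, 109, 28, 45, 526] rect c [ 759.3 -112.5] sz [ 75.7 134.7] ang 86.3 zmed 0.032
bed [301, 204, 81, 36, 1982] rect c [493.9 -82.1] sz [ 83.5 220.8] ang 6.1 zmed 0.022
bed [192, 217, 73, 27, 1329] rect c [461.5 234.3] sz [ 59.8 204.3] ang 6.5 zmed 0.021
hood/filter [185, 90, 25, 11, 196] rect c [824.1 326.9] sz [29.7 67.1] ang 0.8 zmed 0.12
hood/filter [239, 102, 54, 57, 2696] rect c [727.7 132.5] sz [151.5 139.2] ang 6.0 zmed 0.105
hood/filter [263, 189, 40, 62, 2161] rect c [486.   75.8] sz [159.1  96.9] ang 5.5 zmed 0.11
```

View pics/c1.png

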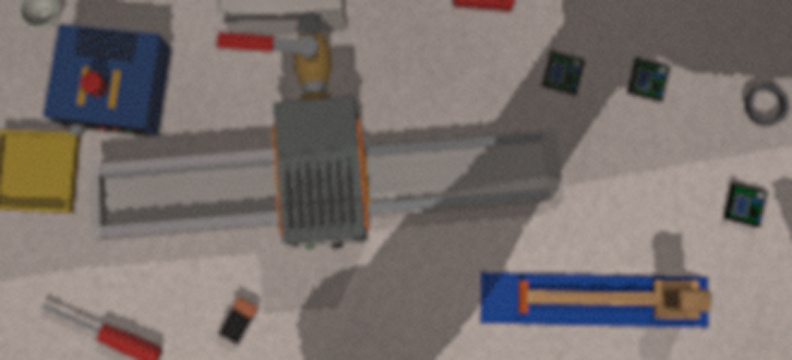

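The crop shows the lever pointing left along the tunnel, slightly open (about 9°). The tunnel origin is about (477, 75) mm, yaw about 5.9°. I'm going above the lever now.

Request:
step_arm --pt "22 41 0 0 0 0.064 0" --pt "22 41 0 0 0 0.064 0" --pt "22 41 0 0 0 0.064 0" --pt "22 41 0 0 0 0.064 0" --pt "22 41 0 0 0 0.064 0" --pt "22 41 0 0 0 0.064 0" --pt "22 41 0 0 0 0.064 0" --pt "22 41 0 0 0 0.064 0" --pt "22 41 0 0 0 0.064 0" --pt "22 41 0 0 0 0.064 0" --pt "22 41 0 0 0 0.064 0" --pt "22 41 0 0 0 0.064 0" --pt "22 41 0 0 0 0.064 0" --pt "22 41 0 0 0 0.064 0" --pt "22 41 0 0 0 0.064 0" --pt "22 41 0 0 0 0.064 0" --pt "22 41 0 0 0 0.064 0" --pt "20 41 0 0 0 0.064 0" --pt "0 0 0 0 0 0 0"

```text
clock: 2.0
tool_pos: [0.6153, 0.162, 0.2384]
eef_rot: [0.724, 0.69, 0.003, -0.002]
contact_force: [-0.4, 0.8, -0.1]
opening: 0.999
finger_force: 0.0
```

```bash
cat >> h.py <<'E'
def tool():
    from scipy.spatial.transform import Rotation as Ro
    s=r.get_state(); R=Ro.from_quat(s["eef_rot"]).as_matrix(); p=np.array(s["tool_pos"])*1000
    print("t",round(s["clock"],2),"tcp",np.round(p,1),"close-ang",round(np.degrees(np.arctan2(R[1,1],R[0,1])),1),"zdir",np.round(R[:,2],3),"open",round(s["opening"],3),"F",np.round(s["contact_force"],1),"ff",round(float(np.max(s["finger_force"])),1))
    return p,R
def rects(im,c,m,z,amin=30,box=None):
    m=m.astype(np.uint8)
    if box: k=np.zeros_like(m); k[box[1]:box[3],box[0]:box[2]]=1; m=m*k
    n,l,st,ce=cv2.connectedComponentsWithStats(m); out=[]
    for i in range(1,n):
        if st[i,4]<amin: continue
        cn=max(cv2.findContours((l==i).astype(np.uint8),0,cv2.CHAIN_APPROX_NONE)[0],key=len).reshape(-1,2)
        w=np.array([onz(c,u,v,z)[:2] for u,v in cn],np.float32)*1000
        R=cv2.minAreaRect(w); out.append((st[i].tolist(),np.round(R[0],1),np.round(R[1],1),round(R[2],1)))
    return out
def hsvp(im):
    h=cv2.cvtColor(im,cv2.COLOR_BGR2HSV).astype(int); return h[...,0],h[...,1],h[...,2]
def redm(im):
    H,S,V=hsvp(im); return ((H<8)|(H>172))&(S>130)&(V>60)
E
python3 - <<'E'
from h import *
tool(); im,d,c=snap("wrist"); cv2.imwrite("pics/w1.png",im); np.savez("w1.npz",im=im,d=d,pose=c["pose"])
print(np.round(c["pose"],3).tolist())
for o in rects(im,c,redm(im),.145,100): print(o)
E
```

```text
t 2.0 tcp [615.3 162.  238.4] close-ang -2.8 zdir [ 0.001  0.007 -1.   ] open 0.999 F [-0.4  0.8 -0.1] ff 0.0
[[0.999, 0.047, 0.013, 0.619], [-0.049, 0.961, 0.271, 0.232], [-0.0, -0.271, 0.963, 0.385], [0.0, 0.0, 0.0, 1.0]]
([254, 0, 20, 11, 139], array([584. , 305.8]), array([ 6. , 12.8]), 87.2)
([4, 34, 32, 72, 1987], array([403.8, 271.7]), array([48.3, 21. ]), 68.7)
([309, 175, 22, 72, 1506], array([615.3, 155.7]), array([60.8, 17.5]), 86.7)
([384, 330, 80, 34, 2171], array([705.9,  19.2]), array([36.8, 73.3]), 87.2)
```

View pics/w1.png

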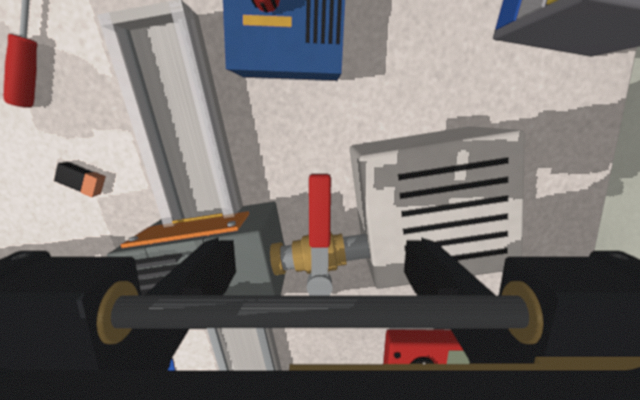

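The wrist view shows the lever sleeve at (319,210), pointing 86.7° in the world, with the axis near (611, 89). I'm descending and gripping.

Request:
step_arm --pt "0 -8 -27 0 0 0 0" --pt "0 0 -27 0 0 0 0" --pt "0 0 -27 0 0 0 0" --pt "0 0 -27 0 0 0 0" --pt "0 0 0 0 0 0 0.5" --pt "0 0 0 0 0 0 1" --pt "0 0 0 0 0 0 1" --pt "0 0 0 0 0 0 1" --pt "0 0 0 0 0 0 1" --pt "0 0 0 0 0 0 1" --force 20

```text
clock: 3.05
tool_pos: [0.615, 0.1453, 0.1315]
eef_rot: [0.727, 0.686, 0.001, 0.0]
contact_force: [-0.6, 0.6, -0.1]
opening: 0.479
finger_force: 0.0
```

Request:
step_arm --pt "0 8 0 0 0 0 1" --pt "0 0 0 0 0 0 1" --pt "0 0 0 0 0 0 1" --pt "0 0 0 0 0 0 1" --pt "0 0 0 0 0 0 1" --pt "0 0 0 0 0 0 1"

```text
clock: 3.65
tool_pos: [0.6148, 0.154, 0.1308]
eef_rot: [0.727, 0.687, 0.001, -0.0]
contact_force: [0.0, 3.1, -0.8]
opening: 0.2
finger_force: 20.0
```

Gripped (18 mm). Now turning the lever on its arc.

Request:
step_arm --pt "3.4 -0.3 0 0 0 -0.052 1" --pt "3.4 -0.5 0 0 0 -0.052 1" --pt "3.2 -0.6 0 0 0 -0.052 1" --pt "3.3 -0.8 0 0 0 -0.052 1" --pt "3.3 -1 0 0 0 -0.052 1" --pt "3.2 -1.1 0 0 0 -0.052 1" --pt "3.1 -1.3 0 0 0 -0.052 1" --pt "3.1 -1.5 0 0 0 -0.052 1" --pt "2.9 -1.6 0 0 0 -0.052 1" --pt "2.9 -1.8 0 0 0 -0.052 1" --pt "2.8 -1.9 0 0 0 -0.052 1" --pt "2.7 -2.1 0 0 0 -0.052 1" --pt "0 0 0 0 0 0 1" --pt "0 0 0 0 0 0 1" --pt "0 0 0 0 0 0 1"

```text
clock: 5.15
tool_pos: [0.6521, 0.1395, 0.1308]
eef_rot: [0.903, 0.43, 0.001, -0.0]
contact_force: [0.8, 4.9, -2.1]
opening: 0.207
finger_force: 20.1
```

Request:
step_arm --pt "0 0 0 0 0 0 0.6" --pt "0 0 0 0 0 0 0.6" --pt "0 0 0 0 0 0 0.6" --pt "0 0 0 0 0 0 0.6" --pt "0 0 40 0 0 0 0.6" --pt "0 0 40 0 0 0 0" --pt "0 0 20 0 0 0 0" --pt "0 0 0 0 0 0 0"

```text
clock: 5.95
tool_pos: [0.6541, 0.1391, 0.2345]
eef_rot: [0.903, 0.43, 0.003, 0.001]
contact_force: [0.1, 0.9, 0.1]
opening: 0.645
finger_force: 0.0
```

```bash
python3 - <<'E'
from h import *
tool(); im,d,c=snap("wrist"); cv2.imwrite("pics/w2.png",im)
for o in rects(im,c,redm(im),.145,100): print(o)
im,d,c=snap("top"); cv2.imwrite("pics/t2.png",im)
for o in rects(im,c,redm(im),.145,20,(235,140,300,190)): print("top lever",o)
# tunnel axis from top: grey bed edges via depth
X=cloud(c,d); T=np.array([477,75])
a=np.radians(5.9); Rm=np.array([[np.cos(a),-np.sin(a)],[np.sin(a),np.cos(a)]])
L=(X[...,:2]*1000-T)@Rm; z=X[...,2]*1000
for y0 in range(-250,260,40):
    m=(abs(L[...,1]-y0)<12)&(abs(L[...,0])<80)&(z>12)&(z<60)
    m2=(abs(L[...,1]-y0)<12)&(abs(L[...,0])<80)&(z>24)&(z<60)
    if m.sum()>5: print(y0,np.round(np.percentile(L[m][:,0],[3,97]),1),np.round(np.median(z[m]),1),np.round(np.percentile(L[m2][:,0],[3,97]),1) if m2.sum() else '')
E
```

```text
t 5.95 tcp [654.1 139.1 234.5] close-ang -39.1 zdir [ 0.007  0.002 -1.   ] open 0.645 F [0.1 0.9 0.1] ff 0.0
([87, 60, 48, 32, 1015], array([600.4, 307.1]), array([20.2, 32.9]), 45.4)
([306, 167, 22, 74, 1614], array([653.4, 140.7]), array([60.6, 17.3]), 50.8)
([471, 222, 96, 53, 1452], array([767. ,   3.7]), array([38.8, 84.5]), 38.9)
([0, 232, 32, 24, 468], array([439.4, 272.1]), array([17.5, 22.3]), 66.1)
-250 [-38.   41.7] 21.1 [-35.2  38.9]
-210 [-38.   40.8] 21.6 [-35.3  39.3]
-170 [-37.6  40. ] 21.0 [-36.5  39.4]
-130 [-38.4  40.4] 20.9 [-36.6  39.3]
-90 [-35.  41.] 21.4 [-35.5  38.4]
150 [-17.9  36.3] 21.6 [28.4 36.7]
190 [-41.1  78.5] 38.0 [-41.4  78.7]
230 [-43.   78.9] 22.1 [-43.2  79.6]
```

The lever stands at 50.8° in the world, so the valve is at about 45°. Next I go above the first board.

Request:
step_arm --pt "-4 -34.7 1 0 0 -0.111 0" --pt "-4 -34.7 1 0 0 -0.112 0" --pt "-4 -34.7 1 0 0 -0.112 0" --pt "-4 -34.7 0 0 0 -0.112 0" --pt "-4 -34.7 0 0 0 -0.112 0" --pt "-4 -34.7 0 0 0 -0.112 0" --pt "-4 -34.7 0 0 0 -0.112 0" --pt "-4 -34.7 0 0 0 -0.112 0" --pt "-4 -34.7 0 0 0 -0.112 0" --pt "0 -34.7 0 0 0 -0.112 0" --pt "0 0 0 0 0 0 0" --pt "0 0 0 0 0 0 0"

```text
clock: 7.25
tool_pos: [0.6146, -0.209, 0.2317]
eef_rot: [0.993, -0.116, -0.002, -0.0]
contact_force: [-0.7, 0.2, -0.6]
opening: 0.998
finger_force: 0.0
```

```bash
cat >> h.py <<'E'
def board(im,d,c,box=None):
    # pixels of object at 3..25 mm height, dark; plus X cloud
    X=cloud(c,d)*1000; H,S,V=hsvp(im)
    m=(V<95)&(d>0)&(X[...,2]<25)&(X[...,2]>2.5)
    m=cv2.morphologyEx(m.astype(np.uint8),cv2.MORPH_CLOSE,np.ones((5,5),np.uint8))
    return [o for o in rects(im,c,m,.010,250,box) if 30<min(o[2]) and max(o[2])<75]
E
python3 - <<'E'
from h import *
tool(); im,d,c=snap("wrist"); cv2.imwrite("pics/w3.png",im)
for o in board(im,d,c): print(o)
E
```

```text
t 7.25 tcp [ 614.6 -209.   231.7] close-ang -103.3 zdir [-0.004  0.    -1.   ] open 0.998 F [-0.7  0.2 -0.6] ff 0.0
([503, 127, 50, 42, 938], array([ 587.9, -455.7]), array([58.1, 48. ]), 76.7)
([383, 134, 40, 38, 1362], array([ 615.9, -311.5]), array([44.7, 43.7]), 76.7)
([299, 149, 37, 38, 1321], array([ 621.8, -208.2]), array([43.5, 44.9]), 76.7)
([486, 228, 42, 34, 897], array([ 467.4, -423.9]), array([47.9, 46.5]), 76.7)
```

View pics/w3.png

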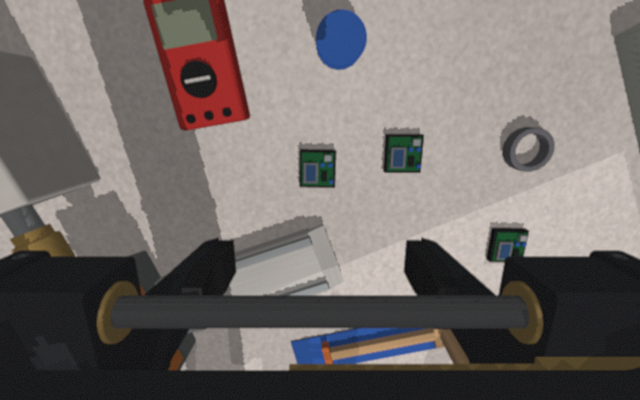

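The wrist view shows board A at (317,167), aligned with the fingers. Boards B (403,152) and C (507,244) are also seen. I'm descending and gripping A.

Request:
step_arm --pt "7 1 -38 0 0 0 0" --pt "0 0 -38 0 0 0 0" --pt "0 0 -38 0 0 0 0" --pt "0 0 -38 0 0 0 0" --pt "0 0 -38 0 0 0 0" --pt "0 0 -34 0 0 0 0" --pt "0 0 -3 0 0 0 0" --pt "0 0 0 0 0 0 1" --pt "0 0 0 0 0 0 1" --pt "0 0 0 0 0 0 1" --pt "0 0 0 0 0 0 1" --pt "0 0 0 0 0 0 1" --pt "0 0 0 0 0 0 1" --pt "0 0 0 0 0 0 1" --pt "0 0 0 0 0 0 1" --force 25

```text
clock: 8.8
tool_pos: [0.6233, -0.2075, 0.0074]
eef_rot: [0.993, -0.115, 0.0, 0.0]
contact_force: [-1.4, -0.4, 6.0]
opening: 0.49
finger_force: 25.0
```

Request:
step_arm --pt "0 0 38 0 0 0 1" --pt "0 0 38 0 0 0 1" --pt "0 0 38 0 0 0 1" --pt "-25 24 0 0 0 0.067 1" --pt "-26 25 0 0 0 0.067 1" --pt "-26 25 0 0 0 0.067 1" --pt "-26 25 0 0 0 0.067 1" --pt "-25 24 0 0 0 0.067 1" --pt "0 0 0 0 0 0 1" --pt "0 0 0 0 0 0 1"

```text
clock: 9.8
tool_pos: [0.495, -0.0839, 0.1207]
eef_rot: [0.999, 0.053, 0.0, -0.0]
contact_force: [0.2, -0.2, -0.9]
opening: 0.487
finger_force: 25.0
```

```bash
python3 - <<'E'
from h import *
tool(); im,d,c=snap("wrist"); cv2.imwrite("pics/w4.png",im); np.savez("w4.npz",im=im,d=d,pose=c["pose"])
X=cloud(c,d)*1000; T=np.array([478.5,75])
a=np.radians(5.9); Rm=np.array([[np.cos(a),-np.sin(a)],[np.sin(a),np.cos(a)]])
L=(X[...,:2]-T)@Rm; z=X[...,2]
for y0 in range(-250,-40,20):
    m=(abs(L[...,1]-y0)<6)&(abs(L[...,0])<70)&(d>0)
    for nm,q in(("rail",m&(z>25)&(z<32)),("bed",m&(z>17)&(z<23)),("all",m&(z>12)&(z<34))):
        if q.sum()>8: print(y0,nm,q.sum(),np.round(np.percentile(L[q][:,0],[2,98]),1))
E
```

```text
t 9.8 tcp [495.  -83.9 120.7] close-ang -84.0 zdir [ 0.  0. -1.] open 0.487 F [ 0.2 -0.2 -0.9] ff 25.0
-250 rail 381 [-37.1  38.4]
-250 bed 1008 [-27.4  41.5]
-250 all 1414 [-35.6  42.1]
-230 rail 388 [-37.   38.3]
-230 bed 1005 [-27.5  41.5]
-230 all 1420 [-35.5  41.5]
-210 rail 252 [-29.4  38.3]
-210 bed 1005 [-27.7  41.4]
-210 all 1286 [-28.2  41.9]
-190 rail 211 [28.3 38.1]
-190 bed 746 [-10.7  41.9]
-190 all 975 [-10.6  41.9]
-170 rail 197 [28.2 37.8]
-170 bed 757 [-10.8  41.5]
-170 all 965 [-10.6  41.3]
-150 rail 195 [28.2 37.7]
-150 bed 738 [-10.2  41.3]
-150 all 949 [-10.   41.3]
-130 rail 205 [28.  37.7]
-130 bed 738 [-10.7  41.2]
-130 all 953 [-10.7  41.3]
-110 rail 245 [-30.   37.6]
-110 bed 1007 [-28.1  40.5]
-110 all 1280 [-28.6  41. ]
-90 rail 377 [-38.2  37.5]
-90 bed 1016 [-28.2  40.3]
-90 all 1420 [-37.   40.7]
-70 rail 381 [-38.3  37.4]
-70 bed 1021 [-28.6  40.3]
-70 all 1424 [-37.   40.8]
-50 rail 631 [-41.9  67.7]
-50 bed 1169 [-29.2  64.9]
-50 all 2092 [-44.   67.4]
```

View pics/w4.png

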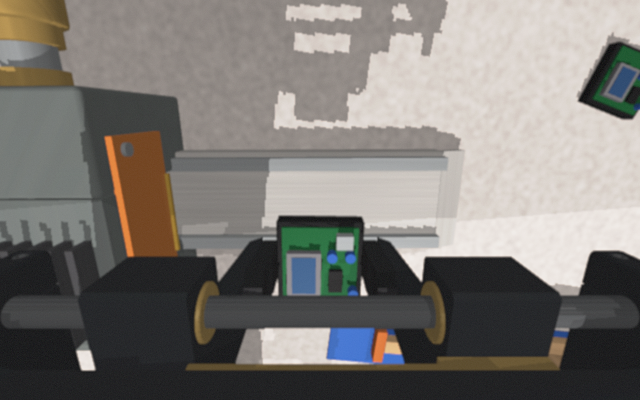

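```bash
cat >> h.py <<'E'
O=np.array([477.6,74.9]); YAW=np.radians(6.2)
RT=np.array([[np.cos(YAW),-np.sin(YAW)],[np.sin(YAW),np.cos(YAW)]])
def toT(p): return (np.asarray(p)[...,:2]-O)@RT
def toW(x,y): return O+RT@np.array([x,y])
E
python3 - <<'E'
from h import *
f=np.load("w4.npz"); c=r.get_calibration("wrist"); c["pose"]=f["pose"]
for u,v in((278,218),(361,218)):
    for z in(.123,): print(np.round(toT(onz(c,u,v,z)*1000),1))
X=cloud(c,f["d"])*1000; L=toT(X); z=X[...,2]
m=(z>85)&(z<112)&(L[...,0]>-60)&(L[...,0]<60)&(abs(L[...,1])<120); print("hood face y",np.round(np.percentile(L[m][:,1],[1,5,50]),1))
m=(z>110)&(z<135)&(f["d"]>0)&(abs(L[...,0])<60)&(abs(L[...,1]+160)<30);print(m.sum(),np.round(np.percentile(L[m],[2,98],axis=0),1))
p,R=tool(); print(toT(p))
E
```

```text
[  21.9 -140.1]
[  21.7 -181. ]
hood face y [-49.5 -48.8 -31.7]
7424 [[ -17.6 -184.7]
 [  20.6 -135.4]]
t 9.85 tcp [495.9 -84.8 120.8] close-ang -84.0 zdir [ 0.001 -0.001 -1.   ] open 0.491 F [-0.2  0.  -1.2] ff 25.0
[   0.91390802 -160.70292564]
```

Request:
step_arm --pt "0 0 -38 0 0 0 1" --pt "0 0 -38 0 0 0 1" --pt "0 0 -14 0 0 0 1" --pt "0 0 -3 0 0 0 1" --pt "0 0 0 0 0 0 1" --pt "0 0 0 0 0 0 0.35" --pt "0 0 0 0 0 0 0.35" --pt "0 0 0 0 0 0 0.35" --pt "0 0 0 0 0 0 0.35" --pt "0 0 30 0 0 0 0.35" --pt "0 0 40 0 0 0 0" --pt "0 0 40 0 0 0 0" --pt "25 -38 30 0 0 -0.067 0" --pt "25 -38 0 0 0 -0.067 0" --pt "25 -38 0 0 0 -0.067 0" --pt "25 -38 0 0 0 -0.067 0" --pt "20 -38 0 0 0 -0.067 0" --pt "0 -38 0 0 0 0 0" --pt "0 0 0 0 0 0 0" --pt "0 0 0 0 0 0 0"

```text
clock: 11.85
tool_pos: [0.612, -0.31, 0.1649]
eef_rot: [0.993, -0.116, -0.0, -0.0]
contact_force: [0.3, 0.8, -0.4]
opening: 1.001
finger_force: 0.0
```

```bash
python3 - <<'E'
from h import *
tool(); im,d,c=snap("wrist"); cv2.imwrite("pics/w5.png",im)
for o in board(im,d,c): print(o)
im,d,c=snap("top"); cv2.imwrite("pics/t5.png",im)
H,S,V=hsvp(im)
for o in rects(im,c,V<80,.03,60,(310,200,385,250)): print("top infeed",o,toT(o[1]))
E
```

```text
t 11.85 tcp [ 612.  -310.   164.9] close-ang -103.3 zdir [-0.001  0.    -1.   ] open 1.001 F [ 0.3  0.8 -0.4] ff 0.0
([440, 151, 57, 53, 1469], array([ 587.2, -456.6]), array([57.2, 50.6]), 58.5)
([299, 160, 44, 46, 1945], array([ 615.5, -312.6]), array([43.4, 46. ]), 76.7)
top infeed ([334, 213, 16, 18, 237], array([491.7, -83.1]), array([46.2, 42.7]), 6.5) [  -3.04636961 -158.59864322]
```

View pics/w5.png

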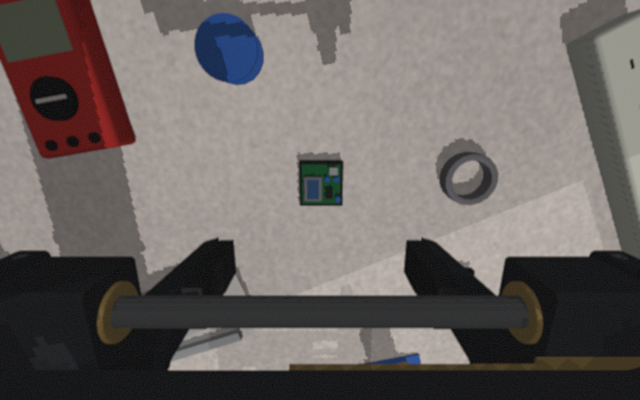

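Board A lies in the channel at tunnel y about -159. Board B at (320,183) is centred between the fingers, so I'm gripping it.

Request:
step_arm --pt "4 -2 -38 0 0 0 0" --pt "0 0 -38 0 0 0 0" --pt "0 0 -38 0 0 0 0" --pt "0 0 -38 0 0 0 0" --pt "0 0 -7 0 0 0 0" --pt "0 0 0 0 0 0 1" --pt "0 0 0 0 0 0 1" --pt "0 0 0 0 0 0 1" --pt "0 0 0 0 0 0 1" --pt "0 0 0 0 0 0 1" --pt "0 0 0 0 0 0 1" --pt "0 0 0 0 0 0 1" --pt "0 0 0 0 0 0 1" --pt "0 0 0 0 0 0 1" --pt "0 0 38 0 0 0 1" --pt "0 0 38 0 0 0 1" --pt "0 0 38 0 0 0 1" --pt "0 0 0 0 0 0 1"

```text
clock: 13.75
tool_pos: [0.6204, -0.313, 0.1259]
eef_rot: [0.993, -0.115, 0.005, 0.002]
contact_force: [0.4, -0.5, -0.2]
opening: 0.492
finger_force: 25.0
```

Request:
step_arm --pt "-23 31.4 0 0 0 0.067 1" --pt "-23 31.4 0 0 0 0.067 1" --pt "-23 31.4 0 0 0 0.067 1" --pt "-23 31.4 0 0 0 0.068 1" --pt "-23 31.4 0 0 0 0.068 1" --pt "0 0 0 0 0 0 1" --pt "0 0 0 0 0 0 1" --pt "0 0 0 0 0 0 1"

```text
clock: 14.55
tool_pos: [0.5027, -0.1552, 0.12]
eef_rot: [0.999, 0.053, 0.0, 0.0]
contact_force: [0.1, -0.4, -0.2]
opening: 0.486
finger_force: 25.0
```

```bash
cat >> h.py <<'E'
def held():
    p,R=tool(); im,d,c=snap("wrist"); X=cloud(c,d)*1000; L=toT(X); t=toT(p)
    print("tcp in tunnel",np.round(t,1))
    z=X[...,2]; m=(abs(z-(p[2]+3))<9)&(d>0)&(abs(L[...,1]-t[1])<18)&(abs(L[...,0]-t[0])<45)
    print("held: max x",np.round(np.percentile(L[m][:,0],[95,99]),1),m.sum())
    return im,d,c
E
python3 - <<'E'
from h import *
im,d,c=held(); cv2.imwrite("pics/w6.png",im)
for o in board(im,d,c): print(o)
X=cloud(c,d)*1000; L=toT(X); z=X[...,2]
H,S,V=hsvp(im); m=(V<110)&(z>24)&(z<42)&(abs(L[...,0])<30)&(L[...,1]<-60)&(L[...,1]>-200)
if m.sum()>20: print("A",np.round(np.percentile(L[m],[3,97],axis=0),1))
E
```

```text
t 14.55 tcp [ 502.7 -155.2  120. ] close-ang -84.0 zdir [ 0.001 -0.001 -1.   ] open 0.486 F [ 0.1 -0.4 -0.2] ff 25.0
tcp in tunnel [ 1.000e-01 -2.315e+02]
held: max x [20.6 20.9] 5691
([568, 237, 72, 47, 721], array([ 466.5, -422.5]), array([51.2, 44.9]), 75.6)
A [[ -28.2 -183.1]
 [  29.5  -73.9]]
```

Request:
step_arm --pt "1.5 0 -38 0 0 0 1" --pt "0 0 -38 0 0 0 1" --pt "0 0 -14 0 0 0 1" --pt "0 0 -2 0 0 0 1" --pt "-1.6 14.9 0 0 0 0 1" --pt "-1.6 14.9 0 0 0 0 1" --pt "-1.6 14.9 0 0 0 0 1" --pt "-1.6 14.9 0 0 0 0 1" --pt "-1.4 12 0 0 0 0 1" --pt "0 0 0 0 0 0 1" --pt "0 0 0 0 0 0 0.4" --pt "0 0 0 0 0 0 0.4" --pt "0 0 0 0 0 0 0.4" --pt "0 0 0 0 0 0 0.4" --pt "0 0 30 0 0 0 0.4" --pt "0 0 40 0 0 0 0" --pt "0 0 40 0 0 0 0" --pt "0 0 30 0 0 0 0"

```text
clock: 16.4
tool_pos: [0.4955, -0.0824, 0.1701]
eef_rot: [0.999, 0.053, 0.0, -0.0]
contact_force: [-0.3, 0.0, -0.9]
opening: 0.846
finger_force: 0.0
```

Request:
step_arm --pt "-3 -42 0 0 0 -0.042 0" --pt "-3 -42 0 0 0 -0.042 0" --pt "-3 -42 0 0 0 -0.042 0" --pt "-3 -42 0 0 0 -0.042 0" --pt "-3 -42 0 0 0 -0.042 0" --pt "-4 -42 0 0 0 -0.042 0" --pt "-4 -42 0 0 0 -0.042 0" --pt "-4 -42 0 0 0 -0.042 0" --pt "0 0 0 0 0 0 0" --pt "0 0 0 0 0 0 0"

```text
clock: 17.4
tool_pos: [0.4675, -0.4189, 0.1675]
eef_rot: [0.993, -0.115, -0.001, -0.001]
contact_force: [-0.6, 0.5, -0.6]
opening: 1.0
finger_force: 0.0
```

```bash
python3 - <<'E'
from h import *
tool(); im,d,c=snap("wrist"); cv2.imwrite("pics/w7.png",im)
for o in board(im,d,c): print(o)
im,d,c=snap("top"); cv2.imwrite("pics/t7.png",im)
H,S,V=hsvp(im)
for o in rects(im,c,V<80,.03,60,(305,200,385,250)): print("top infeed",o,toT(o[1]))
m=(V<90)&(H>0)
cv2.imwrite("pics/t7c.png",cv2.resize(im[150:300,280:540],None,fx=2.5,fy=2.5,interpolation=2))
E
```

```text
t 17.4 tcp [ 467.5 -418.9  167.5] close-ang -103.2 zdir [-0.001  0.001 -1.   ] open 1.0 F [-0.6  0.5 -0.6] ff 0.0
([301, 17, 58, 66, 1568], array([ 587.7, -456.7]), array([52. , 52.2]), 33.6)
([306, 163, 44, 46, 1875], array([ 465.7, -427. ]), array([42.8, 46.8]), 76.0)
([0, 192, 43, 58, 1399], array([ 503.4, -103.9]), array([38.1, 64.4]), 73.8)
top infeed ([323, 207, 39, 24, 441], array([499.5, -86.5]), array([ 63.2, 107.8]), 5.8) [   4.3408101  -162.82115148]
top infeed ([314, 214, 17, 20, 288], array([485.1, -26.9]), array([51.6, 45. ]), 5.7) [  -3.53820218 -102.0145633 ]
```

View pics/t7c.png

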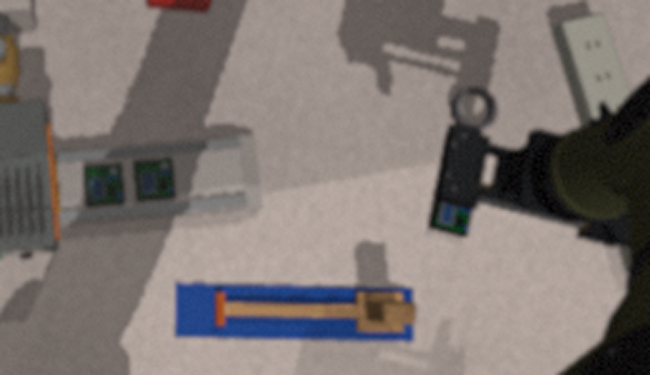

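A and B sit straight in the infeed at (103,185) and (155,180) in the crop, and the stick is on its mat. Now I grip C.

Request:
step_arm --pt "-2 -8 -38 0 0 0 0" --pt "0 0 -38 0 0 0 0" --pt "0 0 -38 0 0 0 0" --pt "0 0 -38 0 0 0 0" --pt "0 0 -10 0 0 0 0" --pt "0 0 0 0 0 0 1" --pt "0 0 0 0 0 0 1" --pt "0 0 0 0 0 0 1" --pt "0 0 0 0 0 0 1" --pt "0 0 0 0 0 0 1" --pt "0 0 0 0 0 0 1" --pt "0 0 0 0 0 0 1" --pt "0 0 0 0 0 0 1" --pt "0 0 0 0 0 0 1" --pt "0 0 38 0 0 0 1" --pt "0 0 38 0 0 0 1" --pt "0 0 38 0 0 0 1" --pt "0 0 0 0 0 0 1"

```text
clock: 19.3
tool_pos: [0.4692, -0.429, 0.1253]
eef_rot: [0.993, -0.115, 0.004, 0.003]
contact_force: [0.0, -0.6, -1.5]
opening: 0.491
finger_force: 25.0
```

Request:
step_arm --pt "6.3 45 0 0 0 0.056 1" --pt "6.3 45 0 0 0 0.056 1" --pt "6.3 45 0 0 0 0.056 1" --pt "6.3 45 0 0 0 0.056 1" --pt "6.3 45 0 0 0 0.057 1" --pt "6.3 45 0 0 0 0.057 1" --pt "0 0 0 0 0 0 1" --pt "0 0 0 0 0 0 1" --pt "0 0 0 0 0 0 1"

```text
clock: 20.2
tool_pos: [0.5037, -0.158, 0.1198]
eef_rot: [0.999, 0.053, -0.001, 0.001]
contact_force: [-0.0, 0.1, -1.0]
opening: 0.49
finger_force: 25.0
```

```bash
python3 - <<'E'
from h import *
im,d,c=held(); cv2.imwrite("pics/w8.png",im)
E
```

```text
t 20.2 tcp [ 503.7 -158.   119.8] close-ang -83.9 zdir [-0.001 -0.001 -1.   ] open 0.49 F [-0.   0.1 -1. ] ff 25.0
tcp in tunnel [   0.8 -234.4]
held: max x [21.5 21.9] 5689
```

Request:
step_arm --pt "0.5 0 -38 0 0 0 1" --pt "0 0 -38 0 0 0 1" --pt "0 0 -14 0 0 0 1" --pt "0 0 -2 0 0 0 1" --pt "0 0 0 0 0 0 1" --pt "0 0 0 0 0 0 0.4" --pt "0 0 0 0 0 0 0.4" --pt "0 0 0 0 0 0 0.4" --pt "0 0 0 0 0 0 0.4" --pt "0 0 30 0 0 0 0.4" --pt "0 0 40 0 0 0 0" --pt "0 0 50 0 0 0 0" --pt "0 0 50 0 0 0 0"

```text
clock: 21.55
tool_pos: [0.5043, -0.1564, 0.2]
eef_rot: [0.999, 0.054, -0.0, -0.0]
contact_force: [1.8, -1.0, 0.2]
opening: 0.846
finger_force: 0.0
```

Request:
step_arm --pt "-12.7 -15 2 0 0 0.122 0" --pt "-12.7 -15 2 0 0 0.122 0" --pt "-12.7 -15 2 0 0 0.122 0" --pt "-12.7 -15 2 0 0 0.122 0" --pt "-12.7 -15 2 0 0 0.122 0" --pt "-12.7 -15 2 0 0 0.122 0" --pt "-12.7 -15 2 0 0 0.122 0" --pt "-12.7 -15 2 0 0 0.122 0" --pt "-12.7 -15 2 0 0 0.122 0" --pt "-12.7 -15 2 0 0 0.122 0" --pt "-12.7 -15 2 0 0 0.122 0" --pt "-12.7 -15 2 0 0 0.122 0" --pt "0 0 0 0 0 0 0" --pt "0 0 0 0 0 0 0"

```text
clock: 22.95
tool_pos: [0.3526, -0.3363, 0.2224]
eef_rot: [0.708, 0.707, 0.0, 0.0]
contact_force: [0.8, 0.6, -0.2]
opening: 1.0
finger_force: 0.0
```

```bash
python3 - <<'E'
from h import *
tool(); im,d,c=snap("wrist"); cv2.imwrite("pics/w9.png",im); np.savez("w9.npz",im=im,d=d,pose=c["pose"])
X=cloud(c,d)*1000; z=X[...,2]
m=(z>70)&(z<95)&(d>0)&(abs(X[...,0]-350)<50)&(X[...,1]<-250); print("handle top",m.sum(),np.round(np.percentile(X[m],[3,50,97],axis=0),1))
H,S,V=hsvp(im)
for o in rects(im,c,m,.087,50): print(o)
for o in rects(im,c,(H<12)&(S>150)&(V>80)&(z<40),.016,60): print("orange",o)
for o in rects(im,c,(H>100)&(H<130)&(S>120)&(V>50),.003,300): print("blue",o)
im,d,c=snap("top"); H,S,V=hsvp(im)
cv2.imwrite("pics/t9.png",cv2.resize(im[150:300,200:480],None,fx=2.5,fy=2.5,interpolation=2))
for o in rects(im,c,V<80,.03,60,(305,200,385,250)): print("top infeed",o,toT(o[1]))
E
```

```text
t 22.95 tcp [ 352.6 -336.3  222.4] close-ang -0.1 zdir [ 0.001  0.    -1.   ] open 1.0 F [ 0.8  0.6 -0.2] ff 0.0
handle top 933 [[ 341.5 -354.5   77.4]
 [ 352.2 -336.6   86.3]
 [ 363.5 -321.1   88. ]]
([307, 172, 25, 39, 933], array([ 352.2, -336.8]), array([36.8, 22.9]), 89.9)
orange ([302, 0, 34, 10, 294], array([ 352. , -161.4]), array([ 7.9, 33.2]), 89.9)
blue ([289, 0, 24, 208, 3492], array([ 332.4, -265.7]), array([224.6,  23.2]), 89.9)
blue ([327, 0, 18, 208, 2622], array([ 370.5, -265.8]), array([ 18.2, 224.7]), 0.3)
top infeed ([333, 206, 43, 26, 691], array([ 502.9, -118. ]), array([ 63.2, 120.2]), 7.0) [   4.31894367 -194.50410465]
top infeed ([314, 215, 16, 19, 251], array([483.9, -27.1]), array([50.4, 42. ]), 1.3) [  -4.75278321 -102.08379427]
```

View pics/w9.png

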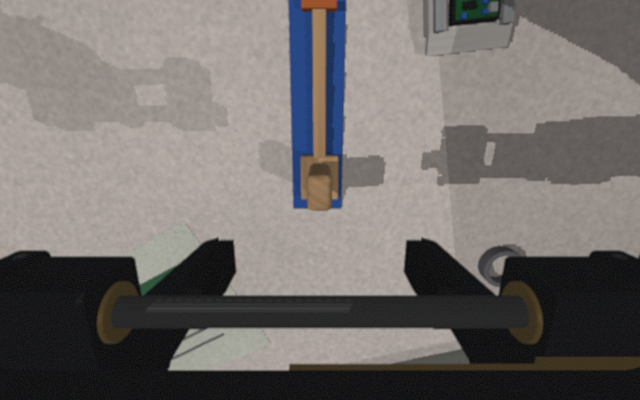

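The stick handle is at (319,185), centre (352, -337), with the stick along +y and its head at (320,3). I'm gripping it.

Request:
step_arm --pt "0 -0.5 -40 0 0 0 0" --pt "0 0 -40 0 0 0 0" --pt "0 0 -40 0 0 0 0" --pt "0 0 -40 0 0 0 0" --pt "0 0 -15 0 0 0 0" --pt "0 0 0 0 0 0 1" --pt "0 0 0 0 0 0 1" --pt "0 0 0 0 0 0 1" --pt "0 0 0 0 0 0 1" --pt "0 0 0 0 0 0 1" --pt "0 0 0 0 0 0 1" --pt "0 0 0 0 0 0 1" --pt "0 0 0 0 0 0 1" --pt "0 0 0 0 0 0 1" --pt "0 0 0 0 0 0 1" --pt "0 0 0 0 0 0 1" --pt "0 0 0 0 0 0 1" --force 50

```text
clock: 24.75
tool_pos: [0.3525, -0.3371, 0.0473]
eef_rot: [0.706, 0.708, -0.0, 0.0]
contact_force: [-0.1, 0.1, 1.2]
opening: 0.273
finger_force: 50.0
```

Request:
step_arm --pt "0 0 21 0 0 0 1" --pt "0 0 21 0 0 0 1" --pt "25 -6.4 0 0 0 0.015 1" --pt "25 -6.4 0 0 0 0.015 1" --pt "25 -6.4 0 0 0 0.015 1" --pt "25 -6.4 0 0 0 0.015 1" --pt "25 -6.4 0 0 0 0.015 1" --pt "25 -6.4 0 0 0 0.015 1" --pt "24.5 -6.4 0 0 0 0.015 1" --pt "0 0 0 0 0 0 1" --pt "0 0 0 0 0 0 1"

```text
clock: 25.85
tool_pos: [0.5264, -0.3813, 0.0885]
eef_rot: [0.668, 0.744, -0.0, -0.001]
contact_force: [-0.3, -0.4, -2.0]
opening: 0.266
finger_force: 50.0
```

```bash
python3 - <<'E'
from h import *
p,R=tool(); print("T",toT(p)); im,d,c=snap("wrist"); cv2.imwrite("pics/w10.png",im)
X=cloud(c,d)*1000; L=toT(X); z=X[...,2]; H,S,V=hsvp(im)
m=(H<14)&(S>150)&(V>70)&(abs(L[...,0])<40)&(L[...,1]<-200)&(d>0)
print("head",m.sum(),np.round(np.percentile(L[m],[3,50,97],axis=0),1),np.round(np.percentile(z[m],[5,50,95]),1))
m=(V<70)&(z>24)&(z<40)&(abs(L[...,0])<27)&(L[...,1]<-40)&(L[...,1]>-270)&(d>0)
print("boards",np.round(np.percentile(L[m],[2,98],axis=0),1))
E
```

```text
t 25.85 tcp [ 526.4 -381.3   88.5] close-ang 6.1 zdir [-0.002  0.001 -1.   ] open 0.266 F [-0.3 -0.4 -2. ] ff 50.0
T [  -0.77922781 -458.8182821 ]Traceback (most recent call last):
  File "<stdin>", line 5, in <module>
    return _quantile_unchecked(
        a, q, axis, out, overwrite_input, method, keepdims, weights)
    return _ureduce(a,
                    func=_quantile_ureduce_func,
    ...<5 lines>...
                    overwrite_input=overwrite_input,
                    method=method)
    r = func(a, **kwargs)
    result = _quantile(arr,
                       quantiles=q,
    ...<2 lines>...
                       out=out,
                       weights=wgt)
    slices_having_nans = np.isnan(arr[-1, ...])
                                  ~~~^^^^^^^^^
IndexError: index -1 is out of bounds for axis 0 with size 0
```

View pics/w10.png

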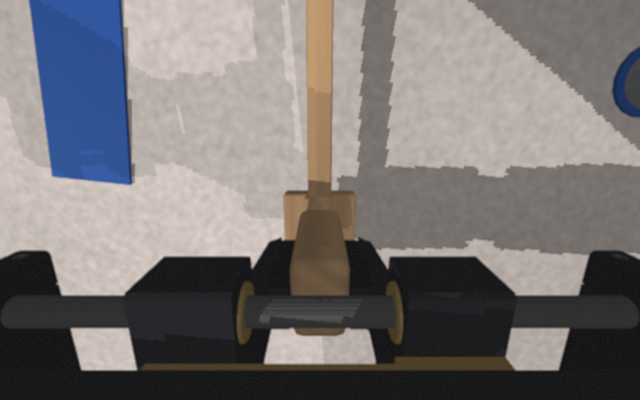

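The stick is held straight (bar at columns 306–333), but its head is out of the wrist view. I'll check the head and boards from the fixed cameras.

```bash
python3 - <<'E'
from h import *
for n in("top","side"):
    im,d,c=snap(n); cv2.imwrite(f"pics/{n}11.png",im)
    X=cloud(c,d)*1000; L=toT(X); z=X[...,2]; H,S,V=hsvp(im)
    m=(H<12)&(S>140)&(V>70)&(abs(L[...,0])<60)&(L[...,1]<-225)&(L[...,1]>-330)&(d>0)
    if m.sum()>4: print(n,"head",m.sum(),np.round(np.percentile(L[m],[5,50,95],axis=0),1).tolist(),np.round(np.percentile(z[m],[5,50,95]),1))
    for zz in(.034,): 
        g=(H>45)&(H<95)&(S>80)&(abs(L[...,0])<30)&(L[...,1]<-45)&(L[...,1]>-275)
        for o in rects(im,c,g,zz,12): print(n,"green",o,np.round(toT(o[1]),1))
E
```

```text
top head 31 [[-16.2, -283.4], [-3.9, -279.5], [8.5, -275.9]] [54.6 56.9 60.1]
top green ([362, 213, 13, 13, 54], array([ 503.2, -160.9]), array([45.9, 24.1]), 32.8) [  -0.  -237.2]
top green ([335, 215, 9, 4, 24], array([505.5, -75.3]), array([ 8.4, 22.4]), 1.3) [  11.5 -152.3]
top green ([315, 217, 8, 4, 28], array([498.6, -18.3]), array([ 8.4, 19.5]), 1.3) [ 10.8 -94.9]
top green ([342, 219, 6, 10, 27], array([485.8, -92.2]), array([13.4, 26.1]), 83.6) [  -9.9 -167. ]
top green ([321, 221, 7, 10, 34], array([479. , -34.8]), array([15.2, 26.3]), 84.1) [ -10.5 -109.2]
side head 25 [[-20.4, -285.7], [-16.0, -280.6], [5.2, -246.8]] [29.9 54.4 59.4]
side green ([300, 226, 4, 4, 12], array([497.5, -20.9]), array([14. ,  8.5]), 81.0) [  9.4 -97.4]
side green ([289, 228, 6, 9, 23], array([468. , -35.4]), array([ 8.1, 38.6]), 4.0) [ -21.5 -108.6]
side green ([296, 230, 10, 6, 37], array([491.2, -42.6]), array([22.2, 25.4]), 78.9) [   0.8 -118.3]
side green ([305, 237, 5, 5, 19], array([504.3, -74. ]), array([17.3, 10.9]), 80.3) [  10.5 -150.9]
side green ([295, 239, 5, 10, 26], array([474.8, -86.9]), array([ 8.8, 38.4]), 9.5) [ -20.3 -160.6]
side green ([301, 242, 12, 7, 38], array([ 496.8, -102.3]), array([25.4, 26.3]), 55.3) [  -0.  -178.2]
side green ([313, 255, 6, 5, 20], array([ 515.3, -147.9]), array([10.7, 17.1]), 23.0) [  13.4 -225.6]
side green ([303, 257, 5, 11, 27], array([ 484.7, -162.9]), array([ 9. , 38.2]), 3.7) [ -18.6 -237.2]
```

Request:
step_arm --pt "1.5 0 -12 0 0 0 1" --pt "0 0 -10.5 0 0 0 1" --pt "0 0 0 0 0 0 1" --pt "-1.1 9.9 0 0 0 0 1" --pt "-1.1 9.9 0 0 0 0 1" --pt "-1.1 9.9 0 0 0 0 1" --pt "-1.1 9.9 0 0 0 0 1" --pt "-1.1 9.9 0 0 0 0 1" --pt "0 0 0 0 0 0 1"

```text
clock: 26.9
tool_pos: [0.5234, -0.3298, 0.0671]
eef_rot: [0.667, 0.745, 0.001, -0.0]
contact_force: [1.2, 0.0, -1.1]
opening: 0.265
finger_force: 50.0
```

```bash
cat >> h.py <<'E'
def look():
    p,R=tool(); print("T",np.round(toT(p),1))
    for n in("top","side"):
        im,d,c=snap(n); cv2.imwrite(f"pics/{n}_{r.get_state()['clock']:.1f}.png",im)
        X=cloud(c,d)*1000; L=toT(X); z=X[...,2]; H,S,V=hsvp(im)
        m=(H<12)&(S>140)&(V>70)&(abs(L[...,0])<35)&(L[...,1]<-56)&(L[...,1]>-330)&(d>0)&(z<70)
        if m.sum()>4: print(n,"head",m.sum(),np.round(np.percentile(L[m],[5,50,95],axis=0),1).tolist(),np.round(np.percentile(z[m],[5,50,95]),1))
        m=(V<90)&(abs(L[...,0])<26)&(z>24)&(z<42)&(d>0)
        y=L[m][:,1]; y=y[(y>-280)&(y<260)&(abs(y)>54)]
        h,e=np.histogram(y,np.arange(-280,261,10)); print(n,"dark y:",[(int(a),int(b)) for a,b in zip(e,h) if b>2])
E
python3 - <<'E'
from h import *
look()
E
```

```text
t 26.9 tcp [ 523.4 -329.8   67.1] close-ang 6.3 zdir [ 0.     0.001 -1.   ] open 0.265 F [ 1.2  0.  -1.1] ff 50.0
T [   1.8 -407.3]
top head 34 [[-11.5, -231.6], [0.4, -227.0], [13.0, -223.8]] [32.6 35.4 38.8]
top dark y: [(-230, 26), (-220, 58), (-210, 60), (-200, 54), (-190, 66), (-180, 55), (-170, 60), (-160, 61), (-150, 55), (-140, 36), (-130, 17), (-120, 53), (-110, 58), (-100, 61), (-90, 54), (250, 24)]
side head 12 [[-17.4, -235.0], [-11.2, -233.1], [0.9, -228.9]] [32.1 35.3 36.9]
side dark y: [(-240, 8), (-230, 16), (-220, 40), (-210, 41), (-200, 44), (-190, 31), (-180, 47), (-170, 40), (-160, 46), (-150, 41), (-140, 6), (-130, 47), (-120, 45), (-110, 34), (-100, 34), (-90, 13), (-80, 3)]
```

Request:
step_arm --pt "-1.6 13.9 0 0 0 0 1" --pt "-1.5 13.9 0 0 0 0 1" --pt "-1.6 13.9 0 0 0 0 1" --pt "-1.5 13.9 0 0 0 0 1" --pt "-1.6 13.9 0 0 0 0 1" --pt "-1.5 13.9 0 0 0 0 1" --pt "-1.6 13.9 0 0 0 0 1" --pt "-1.5 13.9 0 0 0 0 1" --pt "-1.6 13.9 0 0 0 0 1" --pt "-1.5 13.9 0 0 0 0 1" --pt "0 0 0 0 0 0 1"

```text
clock: 28.1
tool_pos: [0.5077, -0.1899, 0.0669]
eef_rot: [0.667, 0.745, 0.001, -0.001]
contact_force: [1.0, 0.8, -1.1]
opening: 0.266
finger_force: 50.0
```

```bash
python3 - <<'E'
from h import *
look()
E
```

```text
t 28.1 tcp [ 507.7 -189.9   66.9] close-ang 6.4 zdir [ 0.     0.002 -1.   ] open 0.266 F [ 1.   0.8 -1.1] ff 50.0
T [   1.3 -266.5]
top head 31 [[-13.9, -90.2], [-1.7, -86.8], [11.6, -83.5]] [31.8 36.3 39.2]
top dark y: [(-90, 8), (-80, 53), (-70, 56), (-60, 30), (250, 14)]
side dark y: [(-270, 3), (-100, 7), (-90, 3), (-70, 7), (-60, 15)]
```

Request:
step_arm --pt "-1.6 14.3 0 0 0 0 1" --pt "-1.5 14.3 0 0 0 0 1" --pt "-1.6 14.3 0 0 0 0 1" --pt "-1.5 14.3 0 0 0 0 1" --pt "-1.6 14.3 0 0 0 0 1" --pt "-1.5 14.3 0 0 0 0 1" --pt "-1.6 14.3 0 0 0 0 1" --pt "-1.5 14.3 0 0 0 0 1" --pt "-1.6 14.3 0 0 0 0 1" --pt "-1.5 14.3 0 0 0 0 1" --pt "0 0 0 0 0 0 1" --pt "0 0 0 0 0 0 1" --pt "0 0 0 0 0 0 1"

```text
clock: 29.5
tool_pos: [0.4921, -0.0517, 0.0667]
eef_rot: [0.669, 0.743, -0.0, 0.0]
contact_force: [0.9, -0.4, -1.4]
opening: 0.266
finger_force: 50.0
```

```bash
python3 - <<'E'
from h import *
look(); im=cv2.imread("pics/"+sorted([f for f in __import__("os").listdir("pics") if f.startswith("top_")])[-1])
cv2.imwrite("pics/tz.png",cv2.resize(im[140:300,130:480],None,fx=2.2,fy=2.2,interpolation=2))
E
```

```text
t 29.5 tcp [492.1 -51.7  66.7] close-ang 6.0 zdir [ 0.    -0.001 -1.   ] open 0.266 F [ 0.9 -0.4 -1.4] ff 50.0
T [   0.8 -127.5]
top dark y: [(-100, 8), (-90, 7), (-80, 5), (60, 55), (70, 58), (80, 61), (90, 58), (100, 56), (110, 56), (120, 59), (130, 61), (140, 56), (150, 64), (160, 56), (170, 55), (180, 59), (190, 8), (250, 23)]
side dark y: [(-160, 22), (-150, 23), (-140, 7), (-130, 3), (-120, 12), (-110, 5), (180, 4), (250, 23)]
```

View pics/tz.png

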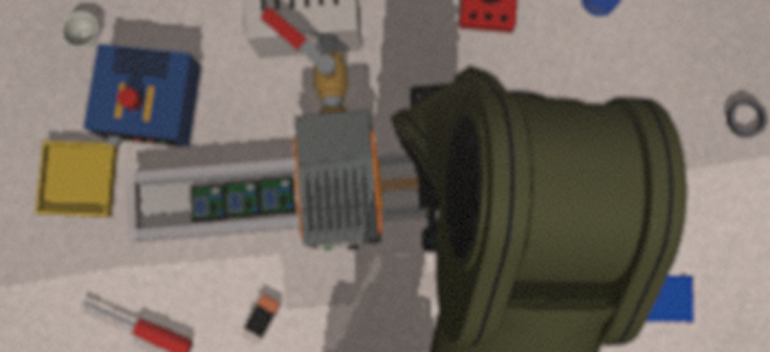

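All three boards lie on the run-out at (206,200), (241,197) and (275,193). I push another 8 mm for margin, then draw the stick straight back.

Request:
step_arm --pt "-0.9 8 0 0 0 0 1" --pt "0 0 0 0 0 0 1" --pt "0 0 0 0 0 0 1" --pt "2.1 -19.9 0 0 0 0 1" --pt "3.2 -29.8 0 0 0 0 1" --pt "3.2 -29.8 0 0 0 0 1" --pt "3.3 -29.8 0 0 0 0 1" --pt "3.2 -29.8 0 0 0 0 1" --pt "3.3 -29.8 0 0 0 0 1" --pt "3.2 -29.8 0 0 0 0 1" --pt "3.3 -29.8 0 0 0 0 1" --pt "3.2 -29.8 0 0 0 0 1" --pt "3.2 -29.8 0 0 0 0 1" --pt "3.3 -29.8 0 0 0 0 1" --pt "1.8 -19.9 0 0 0 0 1" --pt "0 0 0 0 0 0 1"

```text
clock: 31.2
tool_pos: [0.526, -0.3845, 0.0662]
eef_rot: [0.67, 0.742, -0.001, 0.001]
contact_force: [0.7, -0.1, -1.2]
opening: 0.268
finger_force: 50.0
```

```bash
python3 - <<'E'
from h import *
look()
E
```

```text
t 31.2 tcp [ 526.  -384.5   66.2] close-ang 5.8 zdir [-0.    -0.003 -1.   ] open 0.268 F [ 0.7 -0.1 -1.2] ff 50.0
T [  -1.5 -462. ]
top head 35 [[-15.1, -286.4], [-1.0, -282.9], [11.2, -278.8]] [30.2 34.9 37.8]
top dark y: [(60, 22), (70, 59), (80, 60), (90, 63), (100, 56), (110, 57), (120, 58), (130, 60), (140, 60), (150, 63), (160, 51), (170, 54), (180, 64), (190, 37), (250, 29)]
side head 19 [[-18.2, -285.7], [-9.5, -277.4], [5.5, -259.8]] [20.8 32.2 35.4]
side dark y: [(180, 7), (190, 3)]
```

Request:
step_arm --pt "0 0 12 0 0 0 1" --pt "0 0 12 0 0 0 1" --pt "-24.8 6.8 0 0 0 -0.015 1" --pt "-24.8 6.8 0 0 0 -0.015 1" --pt "-24.8 6.8 0 0 0 -0.015 1" --pt "-24.8 6.8 0 0 0 -0.015 1" --pt "-24.8 6.8 0 0 0 -0.015 1" --pt "-24.8 6.8 0 0 0 -0.015 1" --pt "-24.8 6.8 0 0 0 -0.015 1" --pt "0 0 0 0 0 0 1" --pt "0 0 -20 0 0 0 1" --pt "0 0 -15 0 0 0 1" --pt "0 0 -5 0 0 0 1" --pt "0 0 -2 0 0 0 1" --pt "0 0 0 0 0 0 1"

```text
clock: 32.8
tool_pos: [0.3546, -0.3325, 0.0493]
eef_rot: [0.706, 0.708, 0.0, 0.001]
contact_force: [0.1, 0.4, -1.1]
opening: 0.265
finger_force: 50.0
```

Request:
step_arm --pt "-2 -4 -1.5 0 0 0 1" --pt "0 0 0 0 0 0 1" --pt "0 0 0 0 0 0 0.4" --pt "0 0 0 0 0 0 0.4" --pt "0 0 0 0 0 0 0.4" --pt "0 0 0 0 0 0 0.4" --pt "0 0 0 0 0 0 0.4" --pt "0 0 40 0 0 0 0.4" --pt "0 0 45 0 0 0 0" --pt "0 0 45 0 0 0 0" --pt "0 0 45 0 0 0 0" --pt "0 0 0 0 0 0 0"

```text
clock: 34.0
tool_pos: [0.3546, -0.3381, 0.2273]
eef_rot: [0.707, 0.708, 0.001, 0.005]
contact_force: [0.9, -1.1, -0.3]
opening: 0.937
finger_force: 0.0
```

```bash
python3 - <<'E'
from h import *
tool(); im,d,c=snap("wrist"); cv2.imwrite("pics/w12.png",im)
X=cloud(c,d)*1000; z=X[...,2]; H,S,V=hsvp(im)
m=(z>70)&(z<95)&(d>0)&(abs(X[...,0]-350)<50)&(X[...,1]<-250)
for o in rects(im,c,m,.087,50): print("handle",o)
for o in rects(im,c,(H<12)&(S>150)&(V>80)&(z<40),.016,60): print("orange",o)
im,d,c=snap("top"); X=cloud(c,d)*1000; z=X[...,2]; H,S,V=hsvp(im)
for o in rects(im,c,(H<12)&(S>140)&(V>70),.016,10,(345,255,455,295)): print("top head",o)
for o in rects(im,c,redm(im),.145,20,(235,140,300,190)): print("lever",o)
for o in rects(im,c,redm(im),.122,8,(178,170,205,200)): print("plug",o)
for o in rects(im,c,(H>18)&(H<35)&(S>120)&(V>80),.022,100,(140,195,190,245)): print("dish",o)
E
```

```text
t 34.0 tcp [ 354.6 -338.1  227.3] close-ang 0.1 zdir [ 0.008 -0.006 -1.   ] open 0.937 F [ 0.9 -1.1 -0.3] ff 0.0
handle ([260, 155, 16, 39, 535], array([ 306.9, -324.2]), array([36.6, 14.1]), 87.7)
top head ([362, 280, 4, 12, 38], array([ 317.4, -146.7]), array([29.9,  8.3]), 0.3)
lever ([249, 144, 19, 18, 133], array([653.8, 142.3]), array([58.8, 15.7]), 51.1)
plug ([184, 180, 10, 10, 73], array([569. , 324.7]), array([24.6, 23.8]), 4.8)
dish ([147, 204, 36, 34, 1079], array([483.3, 418.3]), array([95.6, 93.6]), 89.4)
```

The stick now shows about 45 mm to the -x side, knocked or dragged off. I'll take a look.

```bash
python3 - <<'E'
from h import *
tool(); im,d,c=snap("wrist"); cv2.imwrite("pics/w13.png",im)
X=cloud(c,d)*1000; z=X[...,2]
m=(z>70)&(z<95)&(d>0)&(abs(X[...,0]-320)<100)&(X[...,1]<-250)
for o in rects(im,c,m,.087,50): print("handle",o)
H,S,V=hsvp(im)
m=(H>5)&(H<22)&(S>80)&(V>80)&(z>8)&(z<25)&(abs(X[...,0]-320)<80)
for o in rects(im,c,m,.015,50): print("bar/foot",o)
E
```

```text
t 34.1 tcp [ 351.8 -337.   223. ] close-ang 0.1 zdir [ 0.001 -0.002 -1.   ] open 0.997 F [-0.3 -0.1  0.3] ff 0.0
handle ([221, 156, 33, 39, 1106], array([ 275.3, -322.6]), array([36. , 29.3]), 88.7)
bar/foot ([269, 0, 22, 153, 1851], array([ 312.4, -233.9]), array([152.6,  23.5]), 85.1)
```

View pics/w13.png

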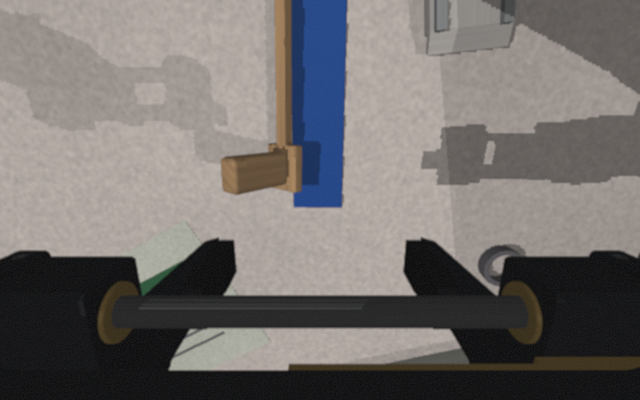

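The stick has been tipped to -x, with the handle at (225–295, 165) leaning left. It may still be moving, so I let a little time pass and measure its heights.

Request:
step_arm --pt "0 0 20 0 0 0 0" --pt "0 0 20 0 0 0 0" --pt "-10 0 20 0 0 0 0" --pt "-10 0 0 0 0 0 0" --pt "0 0 0 0 0 0 0" --pt "0 0 0 0 0 0 0" --pt "0 0 0 0 0 0 0" --pt "0 0 0 0 0 0 0"

```text
clock: 34.95
tool_pos: [0.3319, -0.3362, 0.2816]
eef_rot: [0.706, 0.708, 0.0, -0.001]
contact_force: [-0.4, -0.2, -0.6]
opening: 1.002
finger_force: 0.0
```

```bash
python3 - <<'E'
from h import *
tool(); im,d,c=snap("wrist"); cv2.imwrite("pics/w14.png",im); np.savez("w14.npz",im=im,d=d,pose=c["pose"])
X=cloud(c,d)*1000; z=X[...,2]; H,S,V=hsvp(im)
m=((H>=3)&(H<24)&(S>70)&(V>60)&(d>0)&(z>5)&(z<120)&(abs(X[...,0]-310)<110)&(X[...,1]<-100)&(X[...,1]>-400)).astype(np.uint8)
n,l,st,ce=cv2.connectedComponentsWithStats(m); i=1+np.argmax(st[1:,4]); q=l==i; print(st[i])
P=X[q]
for y0 in range(-360,-130,10):
    s=P[abs(P[:,1]-y0)<5]
    if len(s)>5: print(y0,len(s),"x",np.round(np.percentile(s[:,0],[3,50,97])),"z",np.round(np.percentile(s[:,2],[3,50,97])))
s=P[(P[:,1]<-310)&(P[:,1]>-335)]
for x0 in range(230,350,8):
    t=s[abs(s[:,0]-x0)<4]
    if len(t)>3: print("x",x0,len(t),"z",np.round(np.percentile(t[:,2],[5,50,95])),"y",np.round(np.percentile(t[:,1],[5,95])))
E
```

```text
t 34.95 tcp [ 331.9 -336.2  281.6] close-ang 0.1 zdir [-0.001  0.001 -1.   ] open 1.002 F [-0.4 -0.2 -0.6] ff 0.0
[ 226    0   66  183 3399]
-350 55 x [278. 284. 292.] z [16. 44. 45.]
-340 328 x [214. 263. 292.] z [17. 30. 45.]
-330 494 x [212. 253. 292.] z [22. 29. 45.]
-320 507 x [212. 254. 292.] z [22. 30. 45.]
-310 491 x [213. 255. 293.] z [17. 28. 45.]
-300 111 x [279. 287. 293.] z [14. 33. 45.]
-290 80 x [280. 286. 291.] z [23. 29. 30.]
-280 77 x [281. 287. 292.] z [23. 29. 31.]
-270 80 x [281. 287. 292.] z [23. 29. 30.]
-260 82 x [281. 286. 291.] z [27. 29. 31.]
-250 74 x [282. 287. 292.] z [27. 29. 31.]
-240 82 x [282. 287. 292.] z [26. 29. 31.]
-230 83 x [282. 287. 292.] z [26. 29. 30.]
-220 83 x [283. 288. 293.] z [24. 29. 30.]
-210 89 x [282. 288. 293.] z [22. 28. 30.]
-200 95 x [282. 288. 293.] z [21. 29. 30.]
-190 99 x [282. 288. 293.] z [24. 28. 30.]
-180 99 x [283. 289. 294.] z [21. 28. 30.]
-170 100 x [283. 289. 294.] z [25. 28. 30.]
-160 94 x [283. 289. 294.] z [24. 28. 30.]
-150 184 x [282. 290. 297.] z [10. 30. 40.]
-140 12 x [294. 295. 297.] z [10. 21. 33.]
x 230 112 z [25. 27. 28.] y [-333. -311.]
x 238 115 z [27. 28. 29.] y [-333. -311.]
x 246 115 z [28. 29. 30.] y [-334. -311.]
x 254 120 z [29. 30. 32.] y [-334. -311.]
x 262 122 z [30. 31. 32.] y [-333. -310.]
x 270 120 z [31. 33. 34.] y [-333. -311.]
x 278 100 z [32. 43. 45.] y [-334. -311.]
x 286 139 z [39. 44. 46.] y [-334. -312.]
x 294 92 z [11. 23. 34.] y [-333. -312.]
```

The stick lies on its side with the handle pointing to -x (toward the robot): foot x 280–293, handle x 208–280 at y about -323. Plan: grip the handle fore-and-aft, lift it, tilt the tool toward the robot until the stick is nearly upright, and stand it on free table. Then regrip it normally. First I check the joints.

```bash
python3 - <<'E'
from h import *
s=r.get_state(); print(np.round(s["q"],2)); tool()
E
```

```text
[ 1.13  0.49 -0.66  1.94  0.4   0.85  0.26]
t 35.0 tcp [ 332.  -336.3  281.7] close-ang 0.1 zdir [-0.     0.001 -1.   ] open 0.998 F [-0.5 -1.4 -0.6] ff 0.0
```

Request:
step_arm --pt "-8.3 1.2 0 0 0 0.141 0" --pt "-8.3 1.2 -5 0 0 0.141 0" --pt "-8.3 1.2 -10 0 0 0.141 0" --pt "-8.3 1.2 -10 0 0 0.141 0" --pt "-8.3 1.2 -15 0 0 0.141 0" --pt "-8.3 1.2 -20 0 0 0.141 0" --pt "-8.3 1.2 -20 0 0 0.141 0" --pt "-8.3 1.2 -20 0 0 0.141 0" --pt "-8.3 1.2 -20 0 0 0.141 0" --pt "-8.3 1.2 -20 0 0 0.141 0" --pt "-8 1 -20 0 0 0.141 0" --pt "0 0 0 0 0 0 0" --pt "0 0 0 0 0 0 0"

```text
clock: 36.3
tool_pos: [0.2414, -0.3234, 0.1224]
eef_rot: [0.01, 1.0, 0.0, 0.0]
contact_force: [0.6, 0.4, 0.1]
opening: 0.995
finger_force: 0.0
```

```bash
python3 - <<'E'
from h import *
tool(); print(np.round(r.get_state()["q"],2)); im,d,c=snap("wrist"); cv2.imwrite("pics/w15.png",im)
X=cloud(c,d)*1000; z=X[...,2]; H,S,V=hsvp(im)
m=(H>=3)&(H<24)&(S>70)&(V>60)&(d>0)&(z>5)&(z<60)&(abs(X[...,0]-260)<80)&(X[...,1]<-200)
print(m.sum())
for x0 in range(210,300,8):
    t=X[m&(abs(X[...,0]-x0)<4)&(X[...,1]<-280)]
    if len(t)>5: print("x",x0,len(t),"z",np.round(np.percentile(t[:,2],[5,50,95])),"y",np.round(np.percentile(t[:,1],[3,97])))
E
```

```text
t 36.3 tcp [ 241.4 -323.4  122.4] close-ang 88.8 zdir [ 0.     0.001 -1.   ] open 0.995 F [0.6 0.4 0.1] ff 0.0
[ 1.29  0.76 -0.78  2.3   1.16  0.56  1.13]
5999
x 210 336 z [21. 24. 25.] y [-340. -309.]
x 218 434 z [23. 25. 26.] y [-340. -308.]
x 226 428 z [24. 26. 27.] y [-340. -308.]
x 234 421 z [25. 27. 28.] y [-341. -308.]
x 242 420 z [26. 28. 30.] y [-341. -308.]
x 250 419 z [27. 29. 31.] y [-341. -308.]
x 258 401 z [29. 31. 32.] y [-341. -309.]
x 266 397 z [30. 32. 33.] y [-342. -309.]
x 274 620 z [31. 33. 44.] y [-348. -307.]
x 282 1107 z [20. 43. 45.] y [-349. -283.]
x 290 225 z [29. 44. 45.] y [-347. -281.]
```

Request:
step_arm --pt "0 -1 -30 0 0 0 0" --pt "0 0 -30 0 0 0 0" --pt "0 0 -30 0 0 0 0" --pt "0 0 -24 0 0 0 0" --pt "0 0 -3 0 0 0 0" --pt "0 0 0 0 0 0 1" --pt "0 0 0 0 0 0 1" --pt "0 0 0 0 0 0 1" --pt "0 0 0 0 0 0 1" --pt "0 0 0 0 0 0 1" --pt "0 0 0 0 0 0 1" --pt "0 0 0 0 0 0 1" --pt "0 0 0 0 0 0 1" --pt "0 0 0 0 0 0 1" --pt "0 0 0 0 0 0 1" --pt "0 0 0 0 0 0 1" --pt "0 0 0 0 0 0 1" --force 50

```text
clock: 38.05
tool_pos: [0.2408, -0.3245, 0.0054]
eef_rot: [0.009, 1.0, -0.0, 0.0]
contact_force: [-0.9, 0.0, 5.6]
opening: 0.406
finger_force: 50.0
```

Request:
step_arm --pt "0 0 30 0 0 0 1" --pt "0 0 40 0 0 0 1" --pt "0 0 40 0 0 0 1" --pt "0 0 40 0 0 0 1" --pt "26.5 -12.7 10 0 0 -0.128 1" --pt "26.5 -12.7 0 0 0 -0.128 1" --pt "26.5 -12.7 0 0 0 -0.128 1" --pt "26.5 -12.7 0 0 0 -0.128 1" --pt "26.5 -12.7 0 0 0 -0.128 1" --pt "26.5 -12.7 0 0 0 -0.128 1" --pt "0 0 0 0 0 0 1" --pt "0 0 0 0.099 0.099 0 1" --pt "0 0 0 0.099 0.099 0 1" --pt "0 0 0 0.099 0.099 0 1" --pt "0 0 0 0.099 0.099 0 1" --pt "0 0 0 0 0 0 1" --pt "0 0 0 0 0 0 1"

```text
clock: 39.75
tool_pos: [0.3988, -0.4009, 0.1564]
eef_rot: [0.368, 0.888, 0.105, -0.256]
contact_force: [1.0, -0.0, -0.8]
opening: 0.403
finger_force: 50.0
```

```bash
python3 - <<'E'
from h import *
tool(); print(np.round(r.get_state()["q"],2))
E
```

```text
t 39.75 tcp [ 398.8 -400.9  156.4] close-ang 45.0 zdir [-0.378  0.376 -0.846] open 0.403 F [ 1.  -0.  -0.8] ff 50.0
[ 0.99  1.06 -0.62  1.25  0.38  1.54  1.15]
```

Request:
step_arm --pt "0 0 0 0.099 0.099 0 1" --pt "0 0 0 0.099 0.099 0 1" --pt "0 0 0 0.099 0.099 0 1" --pt "0 0 0 0.099 0.099 0 1" --pt "0 0 0 0.057 0.057 0 1" --pt "0 0 0 0 0 0 1" --pt "0 0 0 0 0 0 1"

```text
clock: 40.45
tool_pos: [0.3853, -0.3889, 0.1497]
eef_rot: [0.322, 0.794, 0.193, -0.478]
contact_force: [-0.5, 0.1, -1.1]
opening: 0.406
finger_force: 50.0
```

```bash
python3 - <<'E'
from h import *
p,R=tool(); print(np.round(r.get_state()["q"],2))
for n in("top","side"):
    im,d,c=snap(n); cv2.imwrite(f"pics/{n}16.png",im)
    X=cloud(c,d)*1000; z=X[...,2]; H,S,V=hsvp(im)
    m=(H<24)&(S>80)&(V>60)&(d>0)&(np.linalg.norm(X-p,axis=2)<260)&(z>30)
    print(n,m.sum())
    m2=m&(H<11)&(S>150); 
    if m2.sum()>3: print("head",np.round(np.percentile(X[m2],[10,50,90],axis=0)).tolist())
    if m.sum()>3: print("all",np.round(np.percentile(X[m],[3,50,97],axis=0)).tolist())
im=cv2.imread("pics/side16.png"); cv2.imwrite("pics/s16.png",cv2.resize(im[150:400,100:500],None,fx=2,fy=2,interpolation=2))
E
```

```text
t 40.45 tcp [ 385.3 -388.9  149.7] close-ang 45.9 zdir [-0.635  0.615 -0.468] open 0.406 F [-0.5  0.1 -1.1] ff 50.0
[ 0.76  1.31 -0.12  0.83  0.03  2.08  1.46]
top 802
head [[527.0, -290.0, 117.0], [534.0, -285.0, 125.0], [541.0, -277.0, 132.0]]
all [[371.0, -450.0, 118.0], [440.0, -385.0, 134.0], [534.0, -284.0, 215.0]]
side 444
all [[369.0, -482.0, 161.0], [390.0, -399.0, 180.0], [486.0, -371.0, 215.0]]
```

View pics/s16.png

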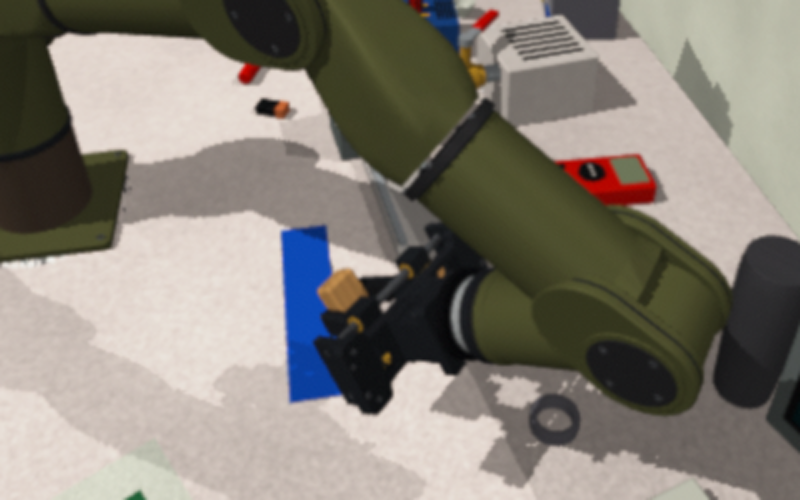

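The side view shows the stick held handle-up but leaning; the wrist joint is at its limit with about 30–35° still to go. I'll lay it back on its side here and regrip with the tool tilted outward first, to gain the missing angle.

Request:
step_arm --pt "0 0 0 -0.0957 -0.0957 0 1" --pt "0 0 0 -0.0957 -0.0957 0 1" --pt "0 0 0 -0.0957 -0.0957 0 1" --pt "0 0 0 -0.0957 -0.0957 0 1" --pt "0 0 0 -0.0957 -0.0957 0 1" --pt "0 0 0 -0.0957 -0.0957 0 1" --pt "0 0 0 -0.0957 -0.0957 0 1" --pt "0 0 0 -0.0957 -0.0957 0 1" --pt "0 0 0 0 0 0 1" --pt "0 0 0 0 0 0 1"

```text
clock: 41.55
tool_pos: [0.3865, -0.3884, 0.1498]
eef_rot: [0.379, 0.925, -0.005, -0.004]
contact_force: [-0.3, 0.8, -1.1]
opening: 0.401
finger_force: 50.0
```

```bash
python3 - <<'E'
from h import *
p,R=tool(); print(np.round(r.get_state()["q"],2), np.round(R,3).tolist())
E
```

```text
t 41.55 tcp [ 386.5 -388.4  149.8] close-ang 45.4 zdir [-0.011 -0.005 -1.   ] open 0.401 F [-0.3  0.8 -1.1] ff 50.0
[ 0.77  0.72 -0.12  1.88  0.16  0.56  1.33] [[-0.712, 0.702, -0.011], [0.702, 0.712, -0.005], [0.004, -0.011, -1.0]]
```

Request:
step_arm --pt "0 0 -40 0 0 0 1" --pt "0 0 -40 0 0 0 1" --pt "0 0 -40 0 0 0 1" --pt "0 0 -20 0 0 0 1" --pt "0 0 -4 0 0 0 1" --pt "0 0 0 0 0 0 1" --pt "0 0 0 0 0 0 0.3" --pt "0 0 0 0 0 0 0.3" --pt "0 0 0 0 0 0 0.3" --pt "0 0 0 0 0 0 0.3" --pt "0 0 5 0 0 0 0.3" --pt "0 0 0 -0.099 -0.099 0 0.3" --pt "0 0 0 -0.099 -0.099 0 0.3" --pt "0 0 0 -0.099 -0.099 0 0.3" --pt "0 0 0 0 0 0 0.3" --pt "0 0 0 0 0 0 0.3"

```text
clock: 43.15
tool_pos: [0.3599, -0.3909, 0.0061]
eef_rot: [0.382, 0.923, -0.039, 0.002]
contact_force: [-0.2, 0.5, 0.5]
opening: 0.701
finger_force: 0.4
```

```bash
python3 - <<'E'
from h import *
p,R=tool(); print(np.round(r.get_state()["q"],2))
im,d,c=snap("wrist"); cv2.imwrite("pics/w17.png",im); X=cloud(c,d)*1000; z=X[...,2]; H,S,V=hsvp(im)
m=(H>=3)&(H<24)&(S>70)&(V>60)&(d>0)&(z>3)&(z<70)&(np.linalg.norm(X-p,axis=2)<200)
e=np.array([.707,-.707]); f=np.array([.707,.707]); u=(X[...,:2]-p[:2])@e; v=(X[...,:2]-p[:2])@f
for u0 in range(-40,70,10):
    q=m&(abs(u-u0)<5)
    if q.sum()>5: print("out",u0,q.sum(),"z",np.round(np.percentile(z[q],[5,50,95])),"v",np.round(np.percentile(v[q],[3,97])))
E
```

```text
t 43.15 tcp [ 359.9 -390.9    6.1] close-ang 45.0 zdir [-0.027 -0.074 -0.997] open 0.701 F [-0.2  0.5  0.5] ff 0.4
[ 0.76  0.96 -0.11  2.01  0.86  0.22  0.64]
out -10 2188 z [12. 25. 28.] v [-6. 26.]
out 0 1595 z [26. 28. 29.] v [-6. 28.]
out 10 432 z [26. 28. 29.] v [-5. 29.]
out 20 117 z [30. 31. 32.] v [ 5. 29.]
out 30 1350 z [29. 31. 32.] v [-1. 32.]
out 40 1155 z [29. 32. 33.] v [-0. 33.]
out 50 94 z [16. 18. 30.] v [-1. 58.]
out 60 315 z [ 4. 12. 18.] v [-5. 49.]
```

Request:
step_arm --pt "6 1 1 0.037 -0.014 0 0.2" --pt "7 1 1 0.037 -0.013 0 0.2" --pt "6 0 0 0 0 0 0.2" --pt "0 0 0 0 0 0 0.2" --pt "0 0 0 0 0 0 0.2"

```text
clock: 43.7
tool_pos: [0.3791, -0.3881, 0.0077]
eef_rot: [0.381, 0.924, -0.0, -0.0]
contact_force: [-0.7, -0.3, 0.6]
opening: 0.805
finger_force: 0.0
```

```bash
cat >> h.py <<'E'
def stick():
    p,R=tool(); print(np.round(r.get_state()["q"],2))
    im,d,c=snap("wrist"); X=cloud(c,d)*1000; z=X[...,2]; H,S,V=hsvp(im)
    m=(H>=3)&(H<24)&(S>70)&(V>60)&(d>0)&(z>3)&(z<70)&(np.linalg.norm(X-p,axis=2)<200)
    f=R[:2,1]/np.linalg.norm(R[:2,1]); e=np.array([f[1],-f[0]]); u=(X[...,:2]-p[:2])@e; v=(X[...,:2]-p[:2])@f
    for u0 in range(-60,90,10):
        q=m&(abs(u-u0)<5)
        if q.sum()>5: print("out",u0,q.sum(),"z",np.round(np.percentile(z[q],[5,50,95])),"v",np.round(np.percentile(v[q],[3,97])))
E
python3 - <<'E'
from h import *
stick()
E
```

```text
t 43.7 tcp [ 379.1 -388.1    7.7] close-ang 45.2 zdir [-0.001 -0.    -1.   ] open 0.805 F [-0.7 -0.3  0.6] ff 0.0
[ 0.89  0.97 -0.3   1.94  0.79  0.35  0.74]
out -30 156 z [14. 22. 25.] v [-2.  9.]
out -20 2012 z [15. 26. 28.] v [-21.  10.]
out -10 1652 z [26. 28. 29.] v [-21.  12.]
out 0 1585 z [27. 29. 30.] v [-19.  13.]
out 10 651 z [28. 30. 31.] v [-19.  15.]
out 30 1325 z [30. 32. 33.] v [-15.  17.]
out 40 2986 z [18. 29. 33.] v [-13.  56.]
out 50 791 z [ 9. 28. 31.] v [-21.  59.]
```

Request:
step_arm --pt "-2 -2 0 0 0 0.12 0.3" --pt "0 0 -2 0 0 0 1" --pt "0 0 0 0 0 0 1" --pt "0 0 0 0 0 0 1" --pt "0 0 0 0 0 0 1" --pt "0 0 0 0 0 0 1" --pt "0 0 0 0 0 0 1" --pt "0 0 0 0 0 0 1" --pt "0 0 0 0 0 0 1" --pt "0 0 30 0 0 0 1" --pt "22 1 20 0 0 0 1" --pt "30 1 0 0 0 0 1" --pt "30 1 0 0 0 0 1" --pt "30 2 0 0 0 0 1" --pt "0 0 0 0 0 0 1" --pt "0 0 -25 0 0 0 1" --pt "0 0 -20 0 0 0 1" --pt "0 0 -5 0 0 0 1" --pt "0 0 0 0 0 0 1"

```text
clock: 45.65
tool_pos: [0.4874, -0.3853, 0.0054]
eef_rot: [0.326, 0.945, -0.0, -0.001]
contact_force: [-0.7, 0.5, -1.4]
opening: 0.405
finger_force: 50.0
```

Request:
step_arm --pt "0 0 0 0 0 0 0.3" --pt "0 0 0 0 0 0 0.3" --pt "0 0 0 0 0 0 0.3" --pt "0 0 0 0 0 0 0.3" --pt "0 0 2.5 -0.086 -0.11 0 0.3" --pt "0 0 2.5 -0.086 -0.11 0 0.3" --pt "0 0 0 -0.086 -0.11 0 0.3" --pt "0 0 0 0 0 0 0.3" --pt "0 0 0 0 0 0 0.3"

```text
clock: 46.55
tool_pos: [0.4804, -0.4007, 0.004]
eef_rot: [0.328, 0.94, -0.056, 0.077]
contact_force: [-1.1, -0.0, 2.2]
opening: 0.699
finger_force: 1.0
```

```bash
python3 - <<'E'
from h import *
stick()
E
```

```text
t 46.55 tcp [ 480.4 -400.7    4. ] close-ang 51.2 zdir [ 0.108 -0.156 -0.982] open 0.699 F [-1.1 -0.   2.2] ff 1.0
[ 0.76  1.   -0.31  1.87  1.27  0.34  0.3 ]
out -40 60 z [67. 69. 70.] v [40. 41.]
out -30 1920 z [ 8. 20. 24.] v [-5. 25.]
out -20 1719 z [23. 25. 26.] v [-6. 27.]
out -10 1582 z [25. 26. 27.] v [-5. 27.]
out 0 1298 z [25. 27. 29.] v [-5. 29.]
out 20 423 z [30. 31. 32.] v [ 0. 29.]
out 30 1220 z [30. 32. 33.] v [-2. 31.]
out 40 2489 z [17. 29. 34.] v [-8. 53.]
out 50 136 z [12. 19. 30.] v [-10.  55.]
```

Outward tilt only reached 11° (near the wrist singularity), but 11° + 62° leaves under 25° of lean, which is less than the tipping angle. I grip here and try that.

Request:
step_arm --pt "3.5 4.2 0.5 0 0 0 0.3" --pt "3.5 4.2 0.5 0 0 0 0.3" --pt "0 0 0 0 0 0 1" --pt "0 0 0 0 0 0 1" --pt "0 0 0 0 0 0 1" --pt "0 0 0 0 0 0 1" --pt "0 0 0 0 0 0 1" --pt "0 0 0 0 0 0 1" --pt "0 0 0 0 0 0 1" --pt "0 0 0 0 0 0 1"

```text
clock: 47.6
tool_pos: [0.4874, -0.3925, 0.0048]
eef_rot: [0.328, 0.94, -0.056, 0.078]
contact_force: [-0.0, 0.6, -0.3]
opening: 0.411
finger_force: 48.3
```

Request:
step_arm --pt "0 0 30 0.05 0.062 0 1" --pt "0 0 40 0.086 0.11 0 1" --pt "0 0 40 0.086 0.11 0 1" --pt "-16 0 40 0.086 0.11 0 1" --pt "-16 0 0 0.086 0.11 0 1" --pt "-16 0 0 0.086 0.11 0 1" --pt "-16 0 0 0.086 0.11 0 1" --pt "-16 0 0 0.086 0.11 0 1" --pt "0 0 0 0.086 0.11 0 1" --pt "0 0 0 0.04 0.05 0 1" --pt "0 0 0 0 0 0 1" --pt "0 0 0 0 0 0 1"

```text
clock: 48.8
tool_pos: [0.4104, -0.4035, 0.1179]
eef_rot: [0.276, 0.845, 0.109, -0.446]
contact_force: [-0.6, -0.7, -1.4]
opening: 0.411
finger_force: 48.3
```

```bash
python3 - <<'E'
from h import *
tool(); print(np.round(r.get_state()["q"],2))
E
```

```text
t 48.8 tcp [ 410.4 -403.5  117.9] close-ang 55.6 zdir [-0.692  0.43  -0.579] open 0.411 F [-0.6 -0.7 -1.4] ff 48.3
[ 0.81  1.34 -0.55  0.81  0.44  2.05  1.31]
```

Request:
step_arm --pt "-28.8 -5 4 0 0 -0.07 1" --pt "-28.8 -5 4 0 0 -0.07 1" --pt "-28.8 -5 4 0 0 -0.07 1" --pt "-28.8 -5 4 0 0 -0.07 1" --pt "-28.8 -5 4 0 0 -0.07 1" --pt "-28.8 -5 4 0 0 -0.07 1" --pt "-28.8 -5 4 0 0 -0.07 1" --pt "-28.8 -5 4 0 0 -0.07 1" --pt "-28.8 -5 4 0 0 -0.07 1" --pt "-28.8 -5 4 0 0 -0.07 1" --pt "0 0 0 0 0 0 1" --pt "0 0 0 0.135 0.036 0 1" --pt "0 0 0 0.135 0.036 0 1" --pt "0 0 0 0 0 0 1" --pt "0 0 0 0 0 0 1"

```text
clock: 50.3
tool_pos: [0.1225, -0.4536, 0.1586]
eef_rot: [0.502, 0.644, 0.326, -0.476]
contact_force: [0.4, -0.3, -0.8]
opening: 0.411
finger_force: 48.3
```

```bash
python3 - <<'E'
from h import *
p,R=tool(); print(np.round(r.get_state()["q"],2)); print(np.round(R,3).tolist())
for n in("top","side"):
    im,d,c=snap(n); cv2.imwrite(f"pics/{n}18.png",im)
    X=cloud(c,d)*1000; z=X[...,2]; H,S,V=hsvp(im)
    m=(H<24)&(S>80)&(V>60)&(d>0)&(np.linalg.norm(X-p,axis=2)<260)&(z>30); m2=m&(H<11)&(S>150)
    if m2.sum()>3: print(n,"head",m2.sum(),np.round(np.percentile(X[m2],[5,50,95],axis=0)).tolist()); Q=X[m2]
    if m2.sum()>8:
        Q=Q-Q.mean(0); w=np.linalg.svd(Q)[2][0]; print("head line",np.round(w,2),"elev",round(np.degrees(np.arcsin(abs(w[2]))),1))
E
```

```text
t 50.3 tcp [ 122.5 -453.6  158.6] close-ang 16.5 zdir [-0.285  0.898 -0.334] open 0.411 F [ 0.4 -0.3 -0.8] ff 48.3
[ 1.41  1.29 -0.46  1.1   0.17  2.04  1.18]
[[-0.043, 0.957, -0.285], [0.337, 0.283, 0.898], [0.941, -0.057, -0.334]]
top head 23 [[299.0, -442.0, 120.0], [304.0, -432.0, 125.0], [310.0, -417.0, 130.0]]
head line [-0.22  0.94 -0.28] elev 16.0
side head 22 [[298.0, -451.0, 123.0], [305.0, -440.0, 126.0], [310.0, -419.0, 131.0]]
head line [ 0.27 -0.96  0.08] elev 4.3
```

The tilt is now 70°, so the stick leans only about 10–15°. I'm lowering until the foot touches.

Request:
step_arm --pt "0 0 -30 0 0 0 1" --pt "0 0 -30 0 0 0 1" --pt "0 0 -30 0 0 0 1" --pt "0 0 -8 0 0 0 1" --pt "0 0 0 0 0 0 1" --pt "0 0 0 0 0 0 1"

```text
clock: 51.0
tool_pos: [0.1226, -0.4546, 0.0625]
eef_rot: [0.502, 0.644, 0.327, -0.476]
contact_force: [-0.3, 0.4, -1.3]
opening: 0.412
finger_force: 48.3
```

```bash
python3 - <<'E'
from h import *
p,R=tool(); print(np.round(r.get_state()["q"],2)); Q=[]
for n in("top","side"):
    im,d,c=snap(n); cv2.imwrite(f"pics/{n}19.png",im)
    X=cloud(c,d)*1000; z=X[...,2]; H,S,V=hsvp(im)
    m=(H<11)&(S>150)&(V>60)&(d>0)&(np.linalg.norm(X-p,axis=2)<260)
    if m.sum()>3: print(n,"head",m.sum(),np.round(np.percentile(X[m],[5,50,95],axis=0)).tolist())
E
```

```text
t 51.0 tcp [ 122.6 -454.6   62.5] close-ang 16.4 zdir [-0.285  0.898 -0.334] open 0.412 F [-0.3  0.4 -1.3] ff 48.3
[ 1.4   1.44 -0.44  1.02  0.22  1.97  1.2 ]
top head 18 [[299.0, -444.0, 25.0], [304.0, -435.0, 28.0], [307.0, -418.0, 33.0]]
side head 25 [[297.0, -453.0, 26.0], [307.0, -446.0, 28.0], [312.0, -420.0, 34.0]]
```

Head underside is about 14 mm up; no contact yet. I continue in small steps.

Request:
step_arm --pt "0 0 -4 0 0 0 1" --pt "0 0 -4 0 0 0 1" --pt "0 0 -2 0 0 0 1" --pt "0 0 0 0 0 0 1"

```text
clock: 51.5
tool_pos: [0.1236, -0.4537, 0.0558]
eef_rot: [0.5, 0.643, 0.33, -0.478]
contact_force: [3.0, -3.8, 18.1]
opening: 0.409
finger_force: 49.0
```

Request:
step_arm --pt "0 0 1.5 0 0 0 1" --pt "0 0 0 0 0 0 0.35" --pt "0 0 0 0 0 0 0.1" --pt "0 0 0 0 0 0 0" --pt "0 0 0 0 0 0 0" --pt "0 0 0 0 0 0 0" --pt "0 0 0 0 0 0 0" --pt "0 0 0 0 0 0 0" --pt "7 -22 8 0 0 0 0" --pt "7 -22 8 0 0 0 0" --pt "7 -22 8 0 0 0 0" --pt "7 -22 8 0 0 0 0" --pt "0 0 0 0 0 0 0" --pt "0 0 0 0 0 0 0"

```text
clock: 52.9
tool_pos: [0.1343, -0.4964, 0.0717]
eef_rot: [0.504, 0.641, 0.327, -0.478]
contact_force: [0.5, -0.8, 0.1]
opening: 1.0
finger_force: 0.0
```

```bash
python3 - <<'E'
from h import *
p,R=tool(); print(np.round(r.get_state()["q"],2))
for n in("top","side","wrist"):
    im,d,c=snap(n); cv2.imwrite(f"pics/{n}20.png",im)
    X=cloud(c,d)*1000; z=X[...,2]; H,S,V=hsvp(im)
    m=(H>=3)&(H<24)&(S>70)&(V>60)&(d>0)&(z>4)&(z<110)&(np.linalg.norm(X-[150,-450,20],axis=2)<260)
    if m.sum()>3:
        print(n,"stick",m.sum(),np.round(np.percentile(X[m],[3,50,97],axis=0)).tolist())
        q=m&(z>70); 
        if q.sum()>3: print("   top of handle",q.sum(),np.round(np.percentile(X[q],[3,50,97],axis=0)).tolist())
    m=(H<11)&(S>150)&(V>60)&(d>0)&(np.linalg.norm(X-[300,-430,20],axis=2)<80)
    if m.sum()>3: print(n,"head",m.sum(),np.round(np.percentile(X[m],[5,50,95],axis=0)).tolist())
E
```

```text
t 52.9 tcp [ 134.3 -496.4   71.7] close-ang 16.2 zdir [-0.283  0.901 -0.329] open 1.0 F [ 0.5 -0.8  0.1] ff 0.0
[ 1.19  1.47  0.14  0.82 -0.12  2.09  1.56]
top stick 706 [[112.0, -494.0, 7.0], [158.0, -466.0, 13.0], [306.0, -430.0, 86.0]]
   top of handle 151 [[116.0, -582.0, 73.0], [135.0, -479.0, 82.0], [181.0, -468.0, 103.0]]
top head 20 [[301.0, -450.0, 9.0], [306.0, -435.0, 12.0], [309.0, -420.0, 15.0]]
side stick 518 [[152.0, -463.0, 5.0], [264.0, -449.0, 13.0], [310.0, -425.0, 15.0]]
side head 26 [[297.0, -454.0, 6.0], [308.0, -441.0, 13.0], [312.0, -420.0, 16.0]]
wrist stick 6559 [[117.0, -508.0, 7.0], [135.0, -493.0, 64.0], [158.0, -473.0, 84.0]]
   top of handle 2811 [[118.0, -541.0, 71.0], [134.0, -490.0, 83.0], [201.0, -475.0, 85.0]]
```

The stick stands upright: handle near (130, -480), head at (306, -436). I'm raising, straightening the tool and turning it for the normal grip across the handle.

Request:
step_arm --pt "0 0 35 0 0 0 0" --pt "0 0 35 0 0 0 0" --pt "0 0 35 0 0 0 0" --pt "0 0 20 -0.13 -0.038 0 0" --pt "0 0 0 -0.13 -0.038 0 0" --pt "0 0 0 -0.13 -0.038 0 0" --pt "0 0 0 -0.13 -0.038 0 0" --pt "0 0 0 -0.13 -0.038 0 0" --pt "0 0 0 -0.13 -0.038 0 0" --pt "0 0 0 -0.13 -0.038 0 0" --pt "0 0 0 -0.13 -0.038 0 0" --pt "0 0 0 -0.13 -0.038 0 0" --pt "0 0 0 0 0 0 0" --pt "0 0 0 0 0 0 0"

```text
clock: 54.45
tool_pos: [0.13, -0.4818, 0.1931]
eef_rot: [0.623, 0.782, -0.006, -0.007]
contact_force: [-0.1, -0.6, 0.6]
opening: 0.999
finger_force: 0.0
```

Request:
step_arm --pt "0 1 0 0 0 -0.134 0" --pt "0 1 0 0 0 -0.134 0" --pt "0 1 0 0 0 -0.134 0" --pt "0 1 0 0 0 -0.134 0" --pt "0 1 0 0 0 -0.134 0" --pt "0 1 0 0 0 -0.134 0" --pt "0 1 0 0 0 -0.134 0" --pt "0 1 0 0 0 -0.134 0" --pt "0 1 0 0 0 -0.134 0" --pt "0 1 0 0 0 -0.134 0" --pt "0 1 0 0 0 -0.134 0" --pt "0 1 0 0 0 -0.134 0" --pt "0 0 0 0 0 0 0" --pt "0 0 0 0 0 0 0"

```text
clock: 55.85
tool_pos: [0.1306, -0.4714, 0.1924]
eef_rot: [0.995, 0.097, -0.0, -0.009]
contact_force: [0.1, 0.2, -0.4]
opening: 1.003
finger_force: 0.0
```

```bash
cat >> h.py <<'E'
def handle():
    p,R=tool(); print(np.round(r.get_state()["q"],2),np.round(R[:,2],3))
    im,d,c=snap("wrist"); X=cloud(c,d)*1000; z=X[...,2]; H,S,V=hsvp(im)
    w=(H>=3)&(H<24)&(S>70)&(V>60)&(d>0)&(np.linalg.norm(X[...,:2]-p[:2],axis=2)<110)
    for o in rects(im,c,w&(z>74)&(z<95),.087,60): print("handle top",o)
    for o in rects(im,c,w&(z>9)&(z<22),.014,60): print("foot/bar",o)
    return im
E
python3 - <<'E'
from h import *
handle()
E
```

```text
t 55.85 tcp [ 130.6 -471.4  192.4] close-ang -78.9 zdir [-0.002  0.019 -1.   ] open 1.003 F [ 0.1  0.2 -0.4] ff 0.0
[ 0.86  0.67  0.59  2.02 -0.62  0.65  0.48] [-0.002  0.019 -1.   ]
handle top ([319, 178, 29, 41, 1052], array([ 134.5, -481. ]), array([35.3, 23.1]), 15.2)
foot/bar ([311, 72, 42, 134, 2020], array([ 173.4, -471.1]), array([136. ,  42.8]), 14.7)
```

Request:
step_arm --pt "4 -9.5 0 -0.019 -0.002 0.068 0" --pt "0 0 -35 0 0 0 0" --pt "0 0 -35 0 0 0 0" --pt "0 0 -35 0 0 0 0" --pt "0 0 -35 0 0 0 0" --pt "0 0 -8 0 0 0 0" --pt "0 0 0 0 0 0 1" --pt "0 0 0 0 0 0 1" --pt "0 0 0 0 0 0 1" --pt "0 0 0 0 0 0 1" --pt "0 0 0 0 0 0 1" --pt "0 0 0 0 0 0 1" --pt "0 0 0 0 0 0 1" --pt "0 0 0 0 0 0 1" --pt "0 0 0 0 0 0 1" --pt "0 0 0 0 0 0 1" --pt "0 0 0 0 0 0 1" --pt "0 0 0 0 0 0 1"

```text
clock: 57.7
tool_pos: [0.1337, -0.4796, 0.0448]
eef_rot: [0.992, 0.128, -0.001, 0.0]
contact_force: [0.6, -0.5, -0.6]
opening: 0.269
finger_force: 49.8
```

Request:
step_arm --pt "0 0 25 0 0 0 1" --pt "0 0 20 0 0 0 1" --pt "21.6 15 0 0 0 0.131 1" --pt "21.6 15 0 0 0 0.131 1" --pt "21.6 15 0 0 0 0.131 1" --pt "21.6 15 0 0 0 0.131 1" --pt "21.6 15 0 0 0 0.131 1" --pt "21.6 15 0 0 0 0.131 1" --pt "21.6 15 0 0 0 0.131 1" --pt "21.6 15 0 0 0 0.131 1" --pt "21.6 15 0 0 0 0.132 1" --pt "21.6 15 0 0 0 0.132 1" --pt "0 0 0 0 0 0 1" --pt "0 0 0 0 0 0 1"

```text
clock: 59.1
tool_pos: [0.3496, -0.329, 0.0897]
eef_rot: [0.708, 0.706, -0.0, 0.0]
contact_force: [0.2, -0.1, -0.9]
opening: 0.269
finger_force: 49.8
```

```bash
python3 - <<'E'
from h import *
p,R=tool(); im,d,c=snap("top"); H,S,V=hsvp(im); X=cloud(c,d)*1000
m=(H<11)&(S>150)&(V>60)&(d>0)&(np.linalg.norm(X-[350,-150,50],axis=2)<90)
print("head",m.sum(),np.round(np.percentile(X[m],[5,50,95],axis=0)).tolist())
E
```

```text
t 59.1 tcp [ 349.6 -329.    89.7] close-ang -0.1 zdir [-0.    -0.001 -1.   ] open 0.269 F [ 0.2 -0.1 -0.9] ff 49.8
head 22 [[336.0, -154.0, 55.0], [351.0, -150.0, 57.0], [363.0, -148.0, 62.0]]
```

Request:
step_arm --pt "0 0 -20 0 0 0 1" --pt "0 0 -15 0 0 0 1" --pt "0 0 -6 0 0 0 1" --pt "0 0 -1.5 0 0 0 1" --pt "0 0 0 0 0 0 1" --pt "0 0 0 0 0 0 0.4" --pt "0 0 0 0 0 0 0.4" --pt "0 0 0 0 0 0 0.4" --pt "0 0 0 0 0 0 0.4" --pt "0 0 0 0 0 0 0.4" --pt "0 0 0 0 0 0 0.4" --pt "0 0 25 0 0 0 0.4" --pt "0 0 40 0 0 0 0.4" --pt "0 0 45 0 0 0 0" --pt "0 0 45 0 0 0 0" --pt "0 0 20 0 0 0 0" --pt "0 0 0 0 0 0 0" --pt "0 0 0 0 0 0 0"

```text
clock: 60.95
tool_pos: [0.3497, -0.329, 0.2222]
eef_rot: [0.708, 0.707, -0.0, 0.001]
contact_force: [0.1, 0.4, -0.6]
opening: 0.996
finger_force: 0.0
```

```bash
python3 - <<'E'
from h import *
im=handle(); cv2.imwrite("pics/w21.png",im)
im,d,c=snap("top"); H,S,V=hsvp(im); cv2.imwrite("pics/t21.png",im)
for o in rects(im,c,(H<12)&(S>140)&(V>70),.016,10,(345,255,455,295)): print("top head",o)
for o in rects(im,c,redm(im),.145,20,(235,140,300,190)): print("lever",o)
for o in rects(im,c,redm(im),.122,8,(178,170,205,200)): print("plug",o)
X=cloud(c,d)*1000; L=toT(X); m=(V<90)&(abs(L[...,0])<26)&(X[...,2]>24)&(X[...,2]<42)&(d>0)&(L[...,1]>55)&(L[...,1]<240)
print("boards y",np.round(np.percentile(L[m][:,1],[1,99])),m.sum())
E
```

```text
t 60.95 tcp [ 349.7 -329.   222.2] close-ang -0.1 zdir [ 0.001 -0.001 -1.   ] open 0.996 F [ 0.1  0.4 -0.6] ff 0.0
[ 0.44  0.55  0.34  2.03 -0.31  0.61  0.99] [ 0.001 -0.001 -1.   ]
handle top ([306, 174, 26, 37, 881], array([ 348.8, -330.6]), array([35.1, 23.4]), 89.2)
foot/bar ([301, 74, 37, 126, 1722], array([ 349.9, -288.5]), array([139. ,  41.8]), 88.9)
top head ([365, 268, 3, 12, 33], array([ 350.2, -153.5]), array([30.2,  5.6]), 0.2)
lever ([249, 144, 19, 18, 134], array([653.9, 142.2]), array([58.8, 15.8]), 50.3)
plug ([184, 180, 10, 10, 74], array([569. , 324.7]), array([24.6, 23.8]), 4.8)
boards y [ 68. 196.] 766
```

The stick now stands on its mat, the lever is at about 45°, and the boards lie at y 68–196. Now the plug.

Request:
step_arm --pt "13.8 41 1 0 0 0 0" --pt "13.8 41 1 0 0 0 0" --pt "13.8 41 1 0 0 0 0" --pt "13.8 41 1 0 0 0 0" --pt "13.8 41 1 0 0 0 0" --pt "13.8 41 1 0 0 0 0" --pt "13.8 41 1 0 0 0 0" --pt "13.8 41 1 0 0 0 0" --pt "13.8 41 0 0 0 0 0" --pt "13.8 41 0 0 0 0 0" --pt "13.8 41 0 0 0 0 0" --pt "13.8 41 0 0 0 0 0" --pt "13.8 41 0 0 0 0 0" --pt "13.8 41 0 0 0 0 0" --pt "13.8 41 0 0 0 0 0" --pt "13.8 41 0 0 0 0 0" --pt "0 0 0 0 0 0 0" --pt "0 0 0 0 0 0 0" --pt "0 0 0 0 0 0 0"

```text
clock: 62.95
tool_pos: [0.5701, 0.3243, 0.2291]
eef_rot: [0.709, 0.706, -0.002, 0.001]
contact_force: [0.7, -0.6, 0.8]
opening: 1.0
finger_force: 0.0
```

```bash
python3 - <<'E'
from h import *
p,R=tool(); im,d,c=snap("wrist"); cv2.imwrite("pics/w22.png",im); H,S,V=hsvp(im); X=cloud(c,d)*1000; z=X[...,2]
for o in rects(im,c,redm(im)&(z>90)&(z<110),.102,60): print("plug top",o)
for o in rects(im,c,(H>100)&(H<130)&(S>100)&(V>40)&(z>63)&(z<77),.07,300): print("ctrl",o)
y=(H>18)&(H<35)&(S>110)&(V>80)
for o in rects(im,c,y&(z>50),.075,40): print("yellow",o)
q=y&(z>50)&(z<130); print("yellow z",np.round(np.percentile(z[q],[5,50,95])) if q.sum() else 0)
for o in rects(im,c,y&(z<40),.022,200): print("dish",o)
E
```

```text
t 62.95 tcp [570.1 324.3 229.1] close-ang -0.3 zdir [-0.002 -0.004 -1.   ] open 1.0 F [ 0.7 -0.6  0.8] ff 0.0
plug top ([314, 166, 27, 28, 539], array([576. , 335.9]), array([23.1, 23.9]), 26.6)
ctrl ([609, 0, 31, 67, 754], array([844.5, 459.4]), array([53.7, 13.4]), 78.6)
ctrl ([285, 111, 119, 123, 10310], array([591.1, 333.3]), array([118.5, 109.3]), 85.2)
yellow ([570, 71, 57, 64, 1900], array([826.8, 402.3]), array([60. , 29.5]), 78.5)
yellow ([574, 142, 64, 69, 2449], array([850.4, 333.4]), array([66. , 38.9]), 78.7)
yellow ([306, 152, 44, 11, 314], array([577.8, 352.8]), array([ 7.2, 42.1]), 85.2)
yellow ([304, 188, 21, 8, 103], array([564.3, 318.4]), array([ 7. , 20.6]), 84.8)
yellow ([326, 190, 20, 8, 89], array([586.1, 316.6]), array([ 7.1, 19.2]), 84.8)
yellow ([97, 283, 22, 60, 387], array([327.4, 177.5]), array([83.5, 20. ]), 75.0)
yellow ([521, 284, 22, 59, 376], array([810.4, 175.5]), array([19.1, 81.9]), 15.1)
yellow ([290, 358, 350, 12, 2126], array([742.1, 105.1]), array([417.6,  15.4]), 0.2)
yellow z [ 55.  82. 121.]
dish ([565, 8, 48, 66, 1385], array([847.6, 463.6]), array([65.6, 25.1]), 79.7)
dish ([192, 39, 95, 93, 8140], array([485.5, 421.1]), array([93. , 95.4]), 89.5)
```

View pics/w22.png

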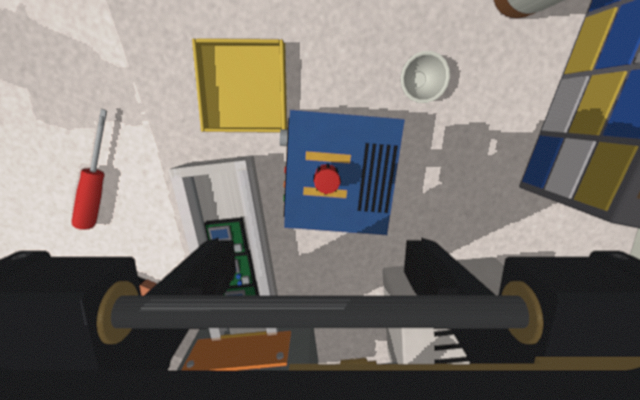

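The wrist view shows the plug at (327,180), the dish at (240,85), and the yellow strips as flat labels. I'm gripping the plug.

Request:
step_arm --pt "6 11.6 -30 0 0 0 0" --pt "0 0 -40 0 0 0 0" --pt "0 0 -40 0 0 0 0" --pt "0 0 -35 0 0 0 0" --pt "0 0 -9 0 0 0 0" --pt "0 0 0 0 0 0 1" --pt "0 0 0 0 0 0 1" --pt "0 0 0 0 0 0 1" --pt "0 0 0 0 0 0 1" --pt "0 0 0 0 0 0 1" --pt "0 0 0 0 0 0 1" --pt "0 0 0 0 0 0 1" --pt "0 0 0 0 0 0 1" --pt "0 0 0 0 0 0 1" --pt "0 0 0 0 0 0 1" --pt "0 0 0 0 0 0 1" --pt "0 0 0 0 0 0 1" --force 50

```text
clock: 64.7
tool_pos: [0.5765, 0.3382, 0.0763]
eef_rot: [0.708, 0.706, -0.0, 0.001]
contact_force: [-0.4, 0.7, 0.0]
opening: 0.257
finger_force: 50.0
```

Request:
step_arm --pt "0 0 4 0 0 0 1" --pt "0 0 4 0 0 0 1" --pt "0 0 4 0 0 0 1" --pt "0 0 4 0 0 0 1" --pt "0 0 5 0 0 0 1" --pt "0 0 6 0 0 0 1" --pt "0 0 10 0 0 0 1" --pt "0 0 15 0 0 0 1" --pt "0 0 20 0 0 0 1" --pt "0 0 0 0 0 0 1"

```text
clock: 65.7
tool_pos: [0.5788, 0.3388, 0.152]
eef_rot: [0.708, 0.706, 0.003, 0.002]
contact_force: [1.3, -0.3, 0.4]
opening: 0.256
finger_force: 50.0
```

```bash
python3 - <<'E'
from h import *
p,R=tool(); im,d,c=snap("wrist"); cv2.imwrite("pics/w23.png",im); X=cloud(c,d)*1000; z=X[...,2]
m=redm(im)&(np.linalg.norm(X-p,axis=2)<80); print(m.sum(), np.round(np.percentile(X[m],[5,50,95],axis=0)).tolist() if m.sum() else 0)
E
```

```text
t 65.7 tcp [578.8 338.8 152. ] close-ang -0.1 zdir [ 0.006  0.002 -1.   ] open 0.256 F [ 1.3 -0.3  0.4] ff 50.0
2164 [[569.0, 333.0, 155.0], [578.0, 342.0, 177.0], [588.0, 347.0, 178.0]]
```

Request:
step_arm --pt "-22.8 21.1 0 0 0 0 1" --pt "-22.8 21.1 0 0 0 0 1" --pt "-22.8 21.1 0 0 0 0 1" --pt "-22.8 21.1 0 0 0 0 1" --pt "0 0 0 0 0 0 1" --pt "0 0 -40 0 0 0 1" --pt "0 0 -40 0 0 0 1" --pt "0 0 -28 0 0 0 1" --pt "0 0 -8 0 0 0 1" --pt "0 0 -3 0 0 0 1" --pt "0 0 0 0 0 0 1"

```text
clock: 66.85
tool_pos: [0.4844, 0.421, 0.0302]
eef_rot: [0.708, 0.706, -0.002, 0.0]
contact_force: [-0.4, -0.8, 3.0]
opening: 0.259
finger_force: 50.0
```

Request:
step_arm --pt "0 0 0 0 0 0 0.6" --pt "0 0 0 0 0 0 0.6" --pt "0 0 0 0 0 0 0.6" --pt "0 0 0 0 0 0 0.6" --pt "0 0 30 0 0 0 0.6" --pt "0 0 40 0 0 0 0.6" --pt "0 0 50 0 0 0 0.6" --pt "0 0 50 0 0 0 0.6" --pt "0 0 30 0 0 0 0.6" --pt "0 0 0 0 0 0 0.6" --pt "0 0 0 0 0 0 0.6" --pt "0 0 0 0 0 0 0.6" --pt "0 0 0 0 0 0 0.6" --pt "0 0 0 0 0 0 0.6"

```text
clock: 68.25
tool_pos: [0.4848, 0.4222, 0.2279]
eef_rot: [0.708, 0.706, -0.001, 0.001]
contact_force: [-0.4, -0.4, -0.4]
opening: 0.403
finger_force: 0.0
```

```bash
python3 - <<'E'
from h import *
p,R=tool()
def chk():
    im,d,c=snap("wrist"); H,S,V=hsvp(im); X=cloud(c,d)*1000
    m=redm(im)&(abs(X[...,0]-485)<75)&(abs(X[...,1]-421)<75); print("plug",m.sum(),np.round(np.percentile(X[m],[5,50,95],axis=0)).tolist() if m.sum() else 0)
chk(); chk()
im,d,c=snap("top"); H,S,V=hsvp(im); X=cloud(c,d)*1000; L=toT(X); cv2.imwrite("pics/t24.png",im)
for o in rects(im,c,(H<12)&(S>140)&(V>70),.016,10,(345,255,455,295)): print("head",o)
q=(H>=3)&(H<24)&(S>70)&(X[...,2]>70)&(X[...,2]<95)&(np.linalg.norm(X[...,:2]-[350,-330],axis=2)<70); print("handle top",q.sum(),np.round(np.median(X[q],0)))
for o in rects(im,c,redm(im),.145,20,(235,140,300,190)): print("lever",o)
m=(V<90)&(abs(L[...,0])<26)&(X[...,2]>24)&(X[...,2]<42)&(d>0)&(L[...,1]>55)&(L[...,1]<240)
print("boards y",np.round(np.percentile(L[m][:,1],[1,99])),m.sum(), "x",np.round(np.percentile(L[m][:,0],[1,99])))
g=cv2.cvtColor(im,cv2.COLOR_BGR2HSV); m=(H>45)&(H<90)&(S>90)&(X[...,2]<25)
for o in rects(im,c,m,.015,25): print("other green",o)
E
```

```text
t 68.25 tcp [484.8 422.2 227.9] close-ang -0.1 zdir [-0.001 -0.003 -1.   ] open 0.403 F [-0.4 -0.4 -0.4] ff 0.0
plug 423 [[446.0, 409.0, 48.0], [484.0, 420.0, 56.0], [494.0, 455.0, 297.0]]
plug 423 [[446.0, 409.0, 48.0], [484.0, 420.0, 56.0], [494.0, 455.0, 297.0]]
head ([365, 268, 3, 12, 32], array([ 350.2, -153.5]), array([30.2,  5.6]), 0.2)
handle top 122 [ 348. -329.   86.]
lever ([249, 144, 19, 18, 136], array([654.5, 143. ]), array([60.7, 15.8]), 50.3)
boards y [ 68. 196.] 777 x [-25.  21.]
other green ([474, 333, 30, 35, 556], array([ 148.8, -494.3]), array([81.8, 51.6]), 28.6)
```

```bash
python3 - <<'E'
from h import *
print(r.finish_job())
E
```

```text
the job is handed in; nothing more can be done
None
```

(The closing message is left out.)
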